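# Clamp a fallen medicine bottle in the bottle shaker

## Task

The medicine bottle has fallen over beside the blue stock tray. Stand it up on the bench and let it go, then take it by the cap, set it down upright in the round dish of the bottle shaker and let go, without dropping it or letting it fall. Swing the shaker's clamp arm fully back over it and turn the knurled screw clockwise until its foot presses firmly on the cap, stopping as soon as the screw goes stiff because overtightening cracks the cap; leave it clamped and disturb nothing else on the bench.

Things in the scene. Friction and masses are not known exactly. Their poses are not given: they have to be found in the camera images.
- bottle: Amber round medicine bottle, white ribbed cap, rigid, 125 mm long, 0.18-0.35 kg, centre of mass 54 mm from its foot. Body 62 mm in diameter up to 78 mm, shoulder, cap 40 mm in diameter from 99 to 125 mm. It starts lying on its side. Origin: centre of its foot; +z runs from foot to cap. Its foot lies 12-30 mm from the tray's outer wall, roughly square to it; that wall can brace it when raised.
- tray: Shallow blue plastic stock tray with cartons in it, fixed, 400 mm (its x) by 300 mm (its y) and 75 mm high. The origin is the centre of its underside. Its long side facing -y (flat outer face at y = -150 mm in its frame) is the wall behind the bottle's foot.
- shaker: Small white bench shaker for bottles, fixed and switched off. Housing 230 mm (x) by 180 mm (y), with an aluminium top plate whose upper face is 64 mm above the bench; front panel with dial towards its own -x. The origin is the centre of its underside, z up. The dish is at x = -50 mm, a steel column 26 mm in diameter stands at x = +60 mm and carries the clamp arm at its top.
- dish (a point): Centre of the inner floor of the round grey dish on the shaker's plate, 67 mm above the bench; inner diameter 72 mm, rim 5 mm above the inner floor (outer diameter 80 mm). The bottle stands upright in it.
- clamp_arm (a joint): Swing of the clamp arm about the vertical column, rad: 0 is closed against its stop, the foot right over the dish's centre; it grows as the arm opens counter-clockwise seen from above. Open stop at 1.8; it starts between 1.2 and 1.65. It stays where it is left (friction 0.35 N m, 3 to 4 N at the arm's end).
- pivot (a point): Point on the swing axis of the clamp arm, at mid height of its bar (235 mm above the bench). The bar is 24 mm wide and 18 mm thick (226 to 244 mm above the bench) and reaches 110 mm from this axis to the axis of the screw; the boss at its end is 36 mm in diameter and its top is 249 mm above the bench.
- clamp_screw (a joint): Turn of the clamp screw, rad, growing clockwise seen from above (tightening). 0 is fully raised; it starts between 0 and 1; end stop 4.4. Each rad lowers head and foot 4 mm. It runs at about 0.2 N m friction and stays where it is left. With a bottle in the dish the pad meets the cap at about 2.5; from there the pressure grows about 50 N per rad and the torque by 0.004 N m per N.
- head (a point): On the screw's axis inside the knurled steel head, a cylinder 43 mm in diameter and 30 mm high with vertical axis. The point lies 12 mm under its top, 290 mm above the bench with the screw at 0. The gap between the head's underside and the boss of the arm is then 23 mm. The head moves with arm and screw.
- foot (a point): Centre of the underside of the screw's round swivel foot, a rubber pad 32 mm in diameter and 8 mm thick (it yields 1 mm per 15 N) that sinks with the screw without turning. 202 mm above the bench when the screw is at 0; the cap of a bottle standing in the dish is at 192 mm.
- clamp_spindle: All of the clamp screw: knurled head, spindle and swivel foot with its rubber pad; origin at the underside of the pad while it is not compressed, on the screw's axis.
- jar: White plastic tablet jar, standing, 68 mm in diameter, 90 mm high; bystander. Origin at the centre of its underside, z up.
- vial: Small amber bottle with white cap, standing, 44 mm in diameter, 88 mm high; bystander. Origin at the centre of its underside, z up.
- mug: Black mug, standing, 80 mm in diameter, 92 mm high; bystander. Origin at the centre of its underside, z up.
- stapler: Black desk stapler, 150 mm long, 36 mm wide, 55 mm high; bystander. Origin at the centre of its underside, x along its length.
There are look-alikes about, which are no part of the job. What is shaped like the bottle but green is not meant.

How it is judged (in metres and radians):
On the way, in this order (a step that is already met when the one before it is completed fails the run):
1. the bottle stands upright on the bench, let go (angle between bottle's own z axis and vertical below 0.1 rad and height (world z) of bottle below 0.01 m and linear speed of bottle below 0.03 m/s and contact force between the fingers and bottle below 0.1 N), for 0.2 s.
2. the bottle stands upright in the shaker's dish, let go (angle between bottle's own z axis and vertical below 0.06 rad and distance between bottle and dish below 0.008 m and contact force between the fingers and bottle below 0.1 N), for 0.2 s.
3. the clamp arm is swung over the bottle (value of joint clamp_arm below 0.06 rad), for 0.1 s.
At the end, for the whole second after the job is handed in: The bottle stands upright (within 0.06 rad) in the shaker's dish (foot centre within 8 mm of the dish's centre), the clamp arm is closed over it (joint within 0.06 rad of its stop), the screw's foot presses on the cap with more than 10 N, and bottle and screw are at rest (angle between bottle's own z axis and vertical below 0.06 rad and distance between bottle and dish below 0.008 m and value of joint clamp_arm below 0.06 rad and contact force between clamp_spindle and bottle above 10 N and linear speed of bottle below 0.02 m/s and velocity of joint clamp_screw below 0.05 rad/s); the robot touches nothing.
It fails at once if the screw is overtightened: the foot presses on the bottle with more than 90 N (contact force between clamp_spindle and bottle above 90 N).
It fails at once if the bottle is dropped or let fall (over 0.45 m/s while no finger touches it) (linear speed of bottle above 0.45 m/s and contact force between the fingers and bottle below 0.1 N).
It fails at once if a bystander is pushed more than 30 mm from its place or knocked over (distance of any of jar, vial, mug, stapler from where it was at the start of the episode above 0.03 m or angle between any of jar, vial, mug's own z axis and vertical above 0.4 rad).
It also fails if it takes over 72 s, if anything falls off the work surface, if the arm or the gripper's body presses on something with over 40 N, if the wrist force passes 120 N, or if a joint passes its speed limit or range.

## Robot

A 6-joint arm with a two-finger parallel gripper is mounted at the origin on the work surface. World frame = base frame: x ahead of the robot, y to its left, z up, the work surface at z = 0. Lengths are in m, angles in degrees, forces in N, time in s.
With the tool pointing down it reaches from about 0.375 to 0.9 m from the base axis. Payload 3.1 kg.
Tool frame: the origin (TCP) lies at the very end of the fingers, on their centre line; the grasp point (between the pads) lies 19 mm behind it; z points along the fingers, y is the line along which they close (so a half turn about z gives the same grasp; the last joint's range is limited). The gripper opens to 87 mm and grips with 3 to 60 N. Pads are 19 mm wide; open, the fingers measure 117 mm over their backs; the gripper's body (75 mm by 190 mm) begins 51 mm behind the grasp point.
Start: joints at [-83.451, 30.224, 82.088, -0, 67.689, -10.227], TCP at [0.18, -0.598, 0.184] pointing down, gripper open.
Joint ranges: [-176.69, 176.69], [-43.24, 126.21], [12.49, 139.97], [-82, 262], [0, 151.66], [-163.58, 163.58]. Speed limits (degrees/s): [159.86, 159.86, 180, 180, 180, 180].

## Interface

Orientations are given as a 3x3 rotation matrix whose columns are the frame's x, y, z axes.
In Python, from rig import * gives the robot as it stands.
- The arm moves only by the tool jog_arm, never from a script. Its arguments are lists of equal length, an entry for each row: "delta_pos": the shift along the world's x, y, z in cm, a list of three; "turn": the turn about the world's z in degrees; "grip": the closure, from 0 (fully open) to 1 (shut). In form: {"delta_pos": [[x, y, z], ...], "turn": [turn, ...], "grip": [grip, ...]}. A call has 1 to 12 rows; each row is the pose to reach, as a shift and turn from the pose commanded when the call began; what a row does not reach only later rows make up. A row lasts 1/8 s, in which the tool goes at most 62.5 mm and 10.7 degrees, less where a joint would pass 70% of its speed; a pose out of reach is approached as far as the arm can. A call with a gripper value outside its range is refused whole. The fingers move at their own pace and stop on an object; the grip force is fixed at half the most. Time passes only in rows, so rows that repeat a pose let the fingers close. It gives the time, the measured TCP pose, the force, the opening and the grip force at its end, in the units of the state.
- read_state(): the state, without advancing time (a new reading comes with each control period).
- capture(name): name is "scene" or "top"; returns a dict with "color" (420x560x3 uint8, blue, green, red), "fovy" (degrees; the focal length in pixels is half the picture's height over the tangent of half this angle, whatever the lens; pixels are square), "cx", "cy" (the principal point, pixels), "camera_from_world" (4x4, takes a point from world to camera coordinates). Camera axes: x right, y up, looking along -z (the intrinsics and any distortion apply to the point x, -y, -z); pixel columns grow to the right and rows downward; lengths in m; the calibration is good to about 2 mm. A picture is of the moment at which its call begins. There is no depth.
- hand_in(): hands the job in; it is judged then, once.
The state is a dict: "time_s": time; "joint_positions": joint angles; "qvel": joint speeds; "tau": joint torques, N m; "position": TCP position; "tcp_rot": TCP orientation; "force": force on the tool from outside, world axes, zero at the start; "moment": the same for the moment, N m; "opening": opening from 0.0 (shut) to 1.0 (fully open); "grasp_force": force on a finger pad.
Only numpy, scipy, OpenCV 4.12 (cv2) and the standard library are available. Lean on these libraries where they do the work, as an engineer would, in place of code of your own. Each camera call takes 0.05 s, during which the arm holds its last target. There are 200 camera calls.

## Working session

There is one attempt and no reset: what is moved stays moved. The work goes in short steps, Python scripts to look and compute and a tool call to move; the robot and the scene stay as the last step left them, time stands still between calls to the robot, and variables do not carry over. Pictures are saved under pics/ and viewed, at most 10 in all, crops included, and the job is handed in when it is done.

Besides the shell and the picture viewer there is one more tool, called after "Request:" by a JSON object that holds its "name" and its "arguments", one argument or row to a line. jog_arm: Moves the arm, as the interface text tells. Its arguments: {"type":"object","properties":{"delta_pos":{"type":"array"},"turn":{"type":"array"},"grip":{"type":"array"}},"required":["delta_pos","turn","grip"]}

```bash
mkdir -p pics; ls; cat > h.py <<'E'
from rig import *
import numpy as np, cv2
def ray(c,u,v):
    f=c["color"].shape[0]/2/np.tan(np.radians(c["fovy"])/2)
    M=np.array(c["camera_from_world"]);R=M[:3,:3];o=-R.T@M[:3,3]
    return o,R.T@np.array([(u-c["cx"])/f,-(v-c["cy"])/f,-1])
def onz(c,u,v,z):
    o,d=ray(c,u,v);return o+d*(z-o[2])/d[2]
def proj(c,p):
    f=c["color"].shape[0]/2/np.tan(np.radians(c["fovy"])/2)
    q=(np.array(c["camera_from_world"])@np.r_[p,1])[:3]
    return np.array([c["cx"]+f*q[0]/-q[2],c["cy"]-f*q[1]/-q[2]])
E
python3 - <<'E'
from h import *
s=read_state();print(s)
for n in("scene","top"):
    c=capture(n);cv2.imwrite(f"pics/{n}0.png",c["color"]);print(n,{k:v for k,v in c.items() if k!="color"}, ray(c,280,210))
E
```

```text
pics
{'time_s': 0.0, 'joint_positions': array([-8.34523217e+01,  3.02794240e+01,  8.21585183e+01, -7.72079575e-04,
        6.76885579e+01, -1.02263691e+01]), 'qvel': array([-0.17315611, -0.01526189, -0.00776989,  0.0010731 ,  0.11893604,
       -0.07997332]), 'tau': array([-7.45770012e-05, -4.40043926e+01, -1.76592153e+01,  6.33546431e-02,
        5.80195687e-02, -1.67822591e-04]), 'position': array([ 0.18031076, -0.59755287,  0.18295499]), 'tcp_rot': array([[ 9.57448888e-01,  2.88602765e-01, -2.64145488e-04],
       [ 2.88602637e-01, -9.57446454e-01,  2.19202082e-03],
       [ 3.79718110e-04, -2.17498098e-03, -9.99997563e-01]]), 'force': array([ 0.04029248, -0.2250292 ,  0.92879598]), 'moment': array([0.00819552, 0.04768296, 0.00728177]), 'grasp_force': 0.0, 'opening': 1.0000298918669}
scene {'fovy': 56.97351551924279, 'cx': 280.38391964089544, 'cy': 204.92399320632487, 'camera_from_world': array([[ 0.08901502,  0.99583724,  0.0196093 , -0.12272505],
       [-0.53391858,  0.03108702,  0.84496423,  0.08520694],
       [ 0.84083725, -0.08568428,  0.53446321, -1.69646367],
       [ 0.        ,  0.        ,  0.        ,  1.        ]])} (array([ 1.48286779, -0.02579491,  0.83710716]), array([-0.83392226,  0.08428856, -0.54556589]))
top {'fovy': 42.25462750225245, 'cx': 277.8794042706226, 'cy': 213.3132540093199, 'camera_from_world': array([[ 0.01060727, -0.99989678, -0.00969141,  0.07908271],
       [ 0.98904052,  0.00906377,  0.14736589, -0.50183917],
       [-0.14726284, -0.01114835,  0.98903457, -1.67506367],
       [ 0.        ,  0.        ,  0.        ,  1.        ]])} (array([0.24882579, 0.06494891, 1.73141627]), array([ 0.15333405,  0.00730196, -0.98817395]))
```

View pics/scene0.png

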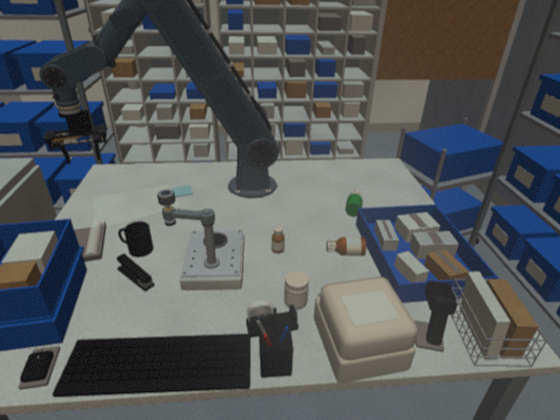

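View pics/top0.png

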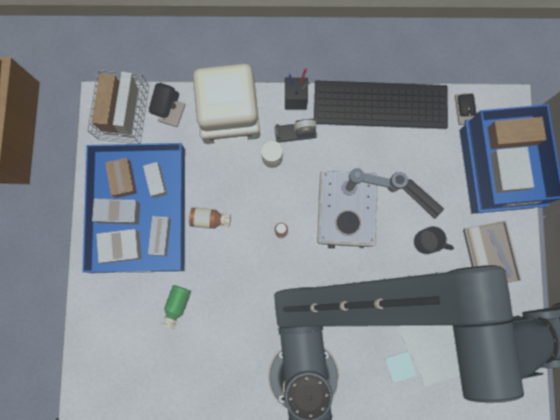

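The scene view shows the amber bottle lying at about (347,246), with its cap at (330,246). Beside it are the blue tray on the right, the shaker at (213,255) with its arm pointing left, the vial at (278,240) and the jar at (296,290).

In the top view the bottle candidates are:
- **Amber, lying at (210,217):** next to the tray wall, with its cap at (230,219). This fits the description.
- **Green, at (175,303):** the decoy.
- **Small vial, at (281,230):** standing, so a bystander.

I'll confirm the amber bottle in an enlarged crop.

```bash
python3 - <<'E'
from h import *
T=cv2.imread("pics/top0.png")
a=cv2.resize(T[180:260,170:300],None,fx=4.6,fy=4.6,interpolation=cv2.INTER_CUBIC)
b=cv2.resize(T[155:255,310:450],None,fx=4.6,fy=4.6,interpolation=cv2.INTER_CUBIC)
o=np.zeros((600,800,3),np.uint8)
a=cv2.resize(T[182:257,170:300],(400,231),interpolation=cv2.INTER_CUBIC)
S=cv2.imread("pics/scene0.png")
o[:231,:400]=a
o[:231,400:]=cv2.resize(S[215:270,305:400],(400,231),interpolation=cv2.INTER_CUBIC)
o[235:585,:400]=cv2.resize(T[160:260,310:424],(400,350),interpolation=cv2.INTER_CUBIC)
o[235:585,400:]=cv2.resize(S[180:290,150:276],(400,350),interpolation=cv2.INTER_CUBIC)
cv2.imwrite("pics/crop1.png",o)
for n,I in(("top",T),("scene",S)):
    h=cv2.cvtColor(I,cv2.COLOR_BGR2HSV)
    m=cv2.inRange(h,(0,110,40),(18,255,230))
    k,_,st,ce=cv2.connectedComponentsWithStats(m)
    for i in range(1,k):
        if st[i,4]>25: print(n,st[i],ce[i].round(1))
E
```

```text
scene [255   0  25   4  81] [267.4   1.4]
scene [289   0  21   4  69] [299.5   1.5]
scene [ 377    0  142   79 9537] [445.5  37.7]
scene [113  59  23  17 313] [123.8  67.8]
scene [294  82  12   5  27] [300.1  84. ]
scene [191 105  15  13  91] [197.6 112.1]
scene [273 235  10   6  41] [277.3 237.2]
scene [336 238  10  12  79] [341.6 243.3]
scene [361 238   5  13  41] [363.1 243.7]
scene [  0 262  40  26 711] [ 18.7 275. ]
scene [515 320  22  18 128] [525.2 330.7]
scene [263 334   9  12  37] [266.9 339. ]
scene [518 342  11   5  28] [522.8 344. ]
```

View pics/crop1.png

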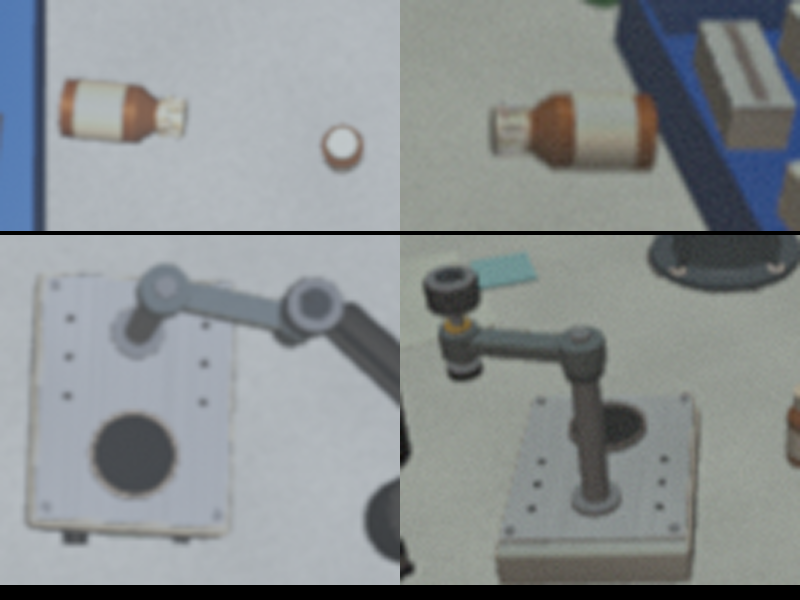

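The crop confirms the fallen amber bottle with its white ribbed cap. In the top view its foot is at (189.5,217) and its cap end at (231,220). The dish is at (348,222), the column top at (357,176) and the screw head at (399.5,180).

```bash
python3 - <<'E'
from h import *
c=capture("top");s=capture("scene")
f=lambda *a:(onz(c,*a)*1000).round(1)
F=f(189.5,216.8,.031);K=f(230.8,220.3,.031)
print("foot",F,"cap",K,"len",np.linalg.norm(F-K),"yaw",np.degrees(np.arctan2(*(K-F)[[1,0]])))
# scene check
g=lambda *a:(onz(s,*a)*1000).round(1)
print("scene foot", g(305+655/4.21,215+130/4.2,.031),"cap",g(305+491/4.21,215+130/4.2,.031))
print("wall z75",[f(184.5,v,.075) for v in(160,217,255)])
print("vial",f(170+343/3.077,182+142/3.077,.088),"jar",f(271.5,150,.09),"mug",f(430,239,.09))
D=f(348.2,222.4,.067);H=f(399.5,179.7,.300);P=f(357,175.7,.25)
print("dish",D,"head",H,"hub",P,"col base",f(310+137/3.509,160+95/3.509,.066))
print("d dish-hub",np.linalg.norm((D-P)[:2]),"d hub-head",np.linalg.norm((H-P)[:2]))
for x,y in((40,275),(233,285),(228,525),(30,520)):print("plate corner",f(310+x/3.509,160+(y-235)/3.509,.064))
# dish by mask in top: dark blob
gr=cv2.cvtColor(c["color"],cv2.COLOR_BGR2GRAY)
m=(gr<90).astype(np.uint8);k,l,st,ce=cv2.connectedComponentsWithStats(m)
i=l[222,348];print("dish blob",st[i],ce[i],f(*ce[i],.067))
hs=cv2.cvtColor(c["color"],cv2.COLOR_BGR2HSV)
sat=hs[200:236,186:240,1];print(sat[::2,::2])
sg=hs[200:236:2,222:240,2];print(sg)
# scene checks
print("scene head top ctr",g(150+452/3.175,180+(277-235)/3.18,.300),"hub",g(150+583/3.175-400/3.175,180+(335-235)/3.18,.25))
print("reproj head/hub", proj(s,H/1000),proj(s,P/1000),"dish",proj(s,D/1000))
E
```

```text
foot [488.3 363.8  31. ] cap [478.3 232.7  31. ] len 131.48083510534912 yaw -94.36194087455769
scene foot [509.1 690.1  31. ] cap [500.5 556.8  31. ]
wall z75 [array([661.6, 378. ,  75. ]), array([481.3, 371.5,  75. ]), array([364.2, 367.2,  75. ])]
vial [448.  72.  88.] jar [692.  105.4  90. ] mug [ 418.9 -377.4   90. ]
dish [ 470.3 -133.5   67. ] head [ 556.1 -244.1  300. ] hub [ 577.2 -137.3  250. ] col base [ 581.5 -137.2   66. ]
d dish-hub 106.96751843433599 d hub-head 108.86436515223885
plate corner [631.2 -51.3  64. ]
plate corner [ 623.5 -223.3   64. ]
plate corner [ 408.7 -215.5   64. ]
plate corner [411.4 -42.3  64. ]
dish blob [337 212  22  21 367] [347.63760218 222.14168937] [ 471.1 -131.8   67. ]
[[ 17  15  16  15  15  15  15  15  15  14  15  15  15  15  15  14  15  15
   15  14  14  14  14  14  14  14  14]
 [ 17  15  15  15  16  15  15  15  15  15  15  15  15  15  14  15  14  15
   15  15  15  15  15  14  14  14  14]
 [ 15  15  15  15  15  15  15  15  15  15  15  15  15  14  15  14  14  15
   14  14  15  14  15  15  14  14  14]
 [ 15  15  15  13  13  16  15  14  15  15 
[... 2475 characters left out ...]
88]
 [177 179 177 171 174 181 178 156 158 180 188 188 188 188 188 188 187 187]
 [150 154 162 170 174 172 164 148 167 186 189 188 188 188 188 189 187 186]
 [173 174 176 177 176 174 166 167 181 188 189 188 187 187 187 187 188 188]
 [188 188 189 190 189 186 186 188 188 187 187 188 188 187 187 188 188 189]
 [188 189 190 190 189 189 188 188 188 187 188 188 188 188 189 189 189 188]
 [187 188 189 188 187 188 189 189 189 189 188 188 188 188 189 190 189 189]
 [188 189 189 187 187 187 189 189 189 190 189 189 190 189 190 191 190 189]]
scene head top ctr [580.2  98.3 300. ] hub [ 581.  -134.2  250. ]
reproj head/hub [165.71460616 192.29226395] [206.61026197 210.73304366] dish [214.79681465 239.93574455]
```

Request:
{"name": "jog_arm", "arguments": {
  "delta_pos": [
    [2, 4, 5],
    [6, 8, 10],
    [9.5, 13, 14],
    [13, 18, 16],
    [16.5, 23, 16],
    [19.5, 28.3, 16],
    [22, 34, 16],
    [24, 40, 16],
    [26, 46, 16],
    [28, 52, 16],
    [29, 58, 16],
    [29.7, 64, 16]
  ],
  "turn": [0, 6, 12, 18, 24, 30, 37, 44, 51, 58, 64, 69],
  "grip": [0, 0, 0, 0, 0, 0, 0, 0, 0, 0, 0, 0]
}}

```text
time_s: 1.7
position: [0.4746, 0.0226, 0.3439]
tcp_rot: [[0.071, 0.997, 0.0], [0.997, -0.071, -0.0], [-0.0, 0.0, -1.0]]
force: [0.6, -0.2, 0.4]
opening: 1.002
grasp_force: 0.0
```

```bash
python3 - <<'E'
from h import *
S=capture("scene");T=capture("top")
for p in((.4785,.234,.031),(.488,.359,.031)):print(proj(S,p),proj(T,p))
print("seen scene cap (326.6,246) foot (365.6,246)")
print(read_state()["position"])
E
```

```text
[326.16300635 245.72335051] [230.37802612 220.24110991]
[363.364708   245.99099066] [191.00188421 216.90365804]
seen scene cap (326.6,246) foot (365.6,246)
[0.47390545 0.02654754 0.34387468]
```

Request:
{"name": "jog_arm", "arguments": {
  "delta_pos": [
    [0.2, 5, -3],
    [0.2, 10, -8],
    [0.2, 15, -12],
    [0.2, 19, -17],
    [0.2, 20.2, -22],
    [0.2, 20.2, -27],
    [0.2, 20.2, -31],
    [0.2, 20.2, -33],
    [0.2, 20.2, -33.1],
    [0.2, 20.2, -33.1]
  ],
  "turn": [0, 0, 0, 0, 0, 0, 0, 0, 0, 0],
  "grip": [0, 0, 0, 0, 0, 0, 0, 0, 0, 0]
}}

```text
time_s: 3.05
position: [0.4772, 0.2223, 0.0135]
tcp_rot: [[0.074, 0.997, 0.001], [0.997, -0.074, 0.0], [0.0, 0.001, -1.0]]
force: [0.7, 0.3, 0.3]
opening: 0.999
grasp_force: 0.0
```

Request:
{"name": "jog_arm", "arguments": {
  "delta_pos": [
    [0, 0, 0],
    [0, 0, 0],
    [0, 0, 0],
    [0, 0, 0],
    [0, 0, 0],
    [0, 0, 0]
  ],
  "turn": [0, 0, 0, 0, 0, 0],
  "grip": [0.5, 0.8, 0.8, 0.8, 0.8, 0.8]
}}

```text
time_s: 3.8
position: [0.4763, 0.2226, 0.0129]
tcp_rot: [[0.074, 0.997, -0.0], [0.997, -0.074, -0.0], [-0.0, -0.0, -1.0]]
force: [0.3, 0.4, -0.4]
opening: 0.395
grasp_force: 0.0
```

Request:
{"name": "jog_arm", "arguments": {
  "delta_pos": [
    [0, 0, 0],
    [0, 0, 0],
    [0, 0, 0],
    [0.1, 0.5, 0],
    [0.2, 1.2, 0],
    [0.2, 2.2, 0],
    [0.2, 2.2, 0],
    [0.2, 2.2, 0]
  ],
  "turn": [0, 0, 0, 0, 0, 0, 0, 0],
  "grip": [0, 0, 0, 0, 0, 0, 0, 0]
}}

```text
time_s: 4.8
position: [0.4782, 0.2448, 0.0129]
tcp_rot: [[0.073, 0.997, -0.0], [0.997, -0.073, -0.0], [-0.0, -0.0, -1.0]]
force: [-0.3, -0.0, -0.7]
opening: 0.994
grasp_force: 0.0
```

Request:
{"name": "jog_arm", "arguments": {
  "delta_pos": [
    [0, 0, 0],
    [0, 0, 0],
    [0, 0, 0],
    [0, 0, 0],
    [0, 0, 0],
    [0, 0, 0],
    [0, 0, 0]
  ],
  "turn": [0, 0, 0, 0, 0, 0, 0],
  "grip": [0.5, 0.8, 0.8, 0.8, 0.8, 0.8, 0.8]
}}

```text
time_s: 5.68
position: [0.4784, 0.2446, 0.0129]
tcp_rot: [[0.074, 0.997, -0.0], [0.997, -0.074, 0.0], [0.0, -0.0, -1.0]]
force: [0.4, -0.4, -0.9]
opening: 0.285
grasp_force: 0.0
```

```bash
python3 - <<'E'
from h import *
S=capture("scene")["color"];T=capture("top")["color"]
o=np.zeros((600,800,3),np.uint8)
o[:300]=cv2.resize(T[180:255,150:350],(800,300),interpolation=cv2.INTER_CUBIC)
o[300:]=cv2.resize(S[205:280,260:460],(800,300),interpolation=cv2.INTER_CUBIC)
cv2.imwrite("pics/c2.png",o);print(read_state()["opening"])
E
```

```text
0.23319632150761693
```

View pics/c2.png

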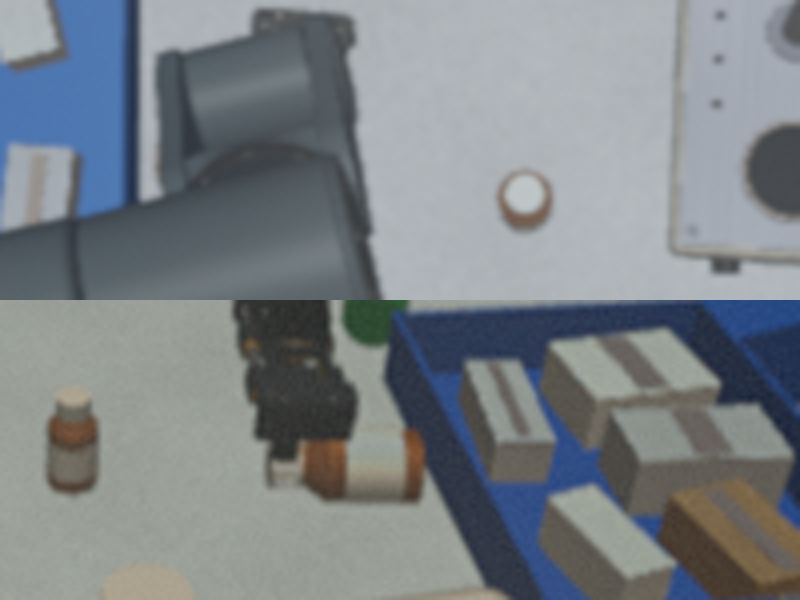

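The scene crop shows the bottle unmoved, with its cap at about (331,248). A finger appears behind or above the cap and no finger is visible in front of it. I'll check the geometry before going on.

```bash
python3 - <<'E'
from h import *
S=capture("scene")
for p in((.478,.2446,.013),(.498,.2446,.013),(.498,.2446,.032),(.498,.2446,.083),(.458,.2446,.013),(.458,.2446,.05),(.479,.2446,.051),(.499,.2446,.031),(.479,.234,.011)):print(p,proj(S,p).round(1))
s=read_state();print(s["opening"],s["grasp_force"],s["position"],s["time_s"],s["force"])
I=cv2.cvtColor(S["color"],cv2.COLOR_BGR2GRAY);print(I[225:262,322:342:2])
E
```

```text
(0.478, 0.2446, 0.013) [328.8 249.7]
(0.498, 0.2446, 0.013) [329.9 253.5]
(0.498, 0.2446, 0.032) [330.5 249. ]
(0.498, 0.2446, 0.083) [331.8 236.7]
(0.458, 0.2446, 0.013) [327.7 246. ]
(0.458, 0.2446, 0.05) [328.6 237.4]
(0.479, 0.2446, 0.051) [329.8 240.9]
(0.499, 0.2446, 0.031) [330.5 249.4]
(0.479, 0.234, 0.011) [325.7 250.5]
0.2172807468876601 0.0 [0.47838117 0.24459624 0.01294804] 5.825 [-0.59737223  0.08496303 -0.45999393]
[[ 55  57  58  57  62  59  63  60  58  60]
 [ 57  59  63  61  58  62  56  59  54  60]
 [ 64  65  57  63  56  60  60  60  56  57]
 [ 71  58  58  64  61  59  56  55  57  59]
 [ 85  53  62  64  65  62  58  57  57  54]
 [113  66  53  61  61  61  53  53  56  57]
 [145  75  55  54  53  57  55  55  53  58]
 [156  85  54  57  55  51  54  59  50  53]
 [159  85  55  55  50  53  54  49  52  50]
 [154  75  49  47  52  50  52  47  50  52]
 [153  70  53  51  50  49  51  49  52  49]
 [152  70  60  48  55  52  56  49  48  49]
 [151  61  55  54  51  46  53  48  49  49]
 [148  59  54  55  50  52  52  51  47  50]
 [155  89  70  51  52  50  56  59  54  55]
 [164 136 110  53  51 
[... 224 characters left out ...]
00  80  79]
 [158 161 119 135 140 142 146  93  76  76]
 [159 159 114 125 143 147 142  86  75  73]
 [159 158 117 115 125 129 128  78  70  74]
 [157 159 119 113 127 135 118  68  71  70]
 [159 157 126 113 134 141 115  70  64  69]
 [159 159 142 117 136 143 126 100  62  63]
 [161 160 150 140 146 150 145 130  73  62]
 [159 156 162 160 158 156 156 155 109  66]
 [156 158 160 159 160 159 158 156 146  92]
 [159 158 160 162 157 154 158 156 156 132]
 [159 158 158 158 157 160 156 161 159 155]
 [159 160 160 156 159 157 155 156 159 161]
 [160 160 159 156 156 155 155 159 159 159]
 [156 158 157 158 158 156 152 155 155 155]
 [158 157 156 158 161 152 157 156 158 156]
 [157 158 158 157 156 154 155 157 157 154]]
```

```bash
python3 - <<'E'
from h import *
S=capture("scene");T=capture("top")
R=np.array([[ .957,.2886],[.2886,-.957]])
for z in(0,.019,.07):
  for d in(-.0435,.0435,-.095,.095):
    p=np.r_[np.array([.1803,-.5976])+R[:,1]*d,.183+z];print(z,d,proj(S,p).round(1),end=" ")
  print()
I=cv2.imread("pics/scene0.png")
J=S["color"]
o=np.zeros((600,800,3),np.uint8)
o[:,:400]=cv2.resize(I[100:190,45:105],(400,600),interpolation=cv2.INTER_CUBIC)
o[:,400:]=cv2.resize(J[180:270,305:365],(400,600),interpolation=cv2.INTER_CUBIC)
o=cv2.convertScaleAbs(o,alpha=1.6)
cv2.imwrite("pics/c3.png",o);print(read_state()["opening"])
E
```

```text
0 -0.0435 [ 99.8 168.4] 0 0.0435 [ 73.5 172.2] 0 -0.095 [114.9 166.3] 0 0.095 [ 57.5 174.4] 
0.019 -0.0435 [ 98.6 163.7] 0.019 0.0435 [ 72.1 167.4] 0.019 -0.095 [113.8 161.6] 0.019 0.095 [ 55.9 169.6] 
0.07 -0.0435 [ 95.3 150.8] 0.07 0.0435 [ 68.2 154.2] 0.07 -0.095 [110.8 148.8] 0.07 0.095 [ 51.6 156.3] 
0.20944443128117698
```

View pics/c3.png

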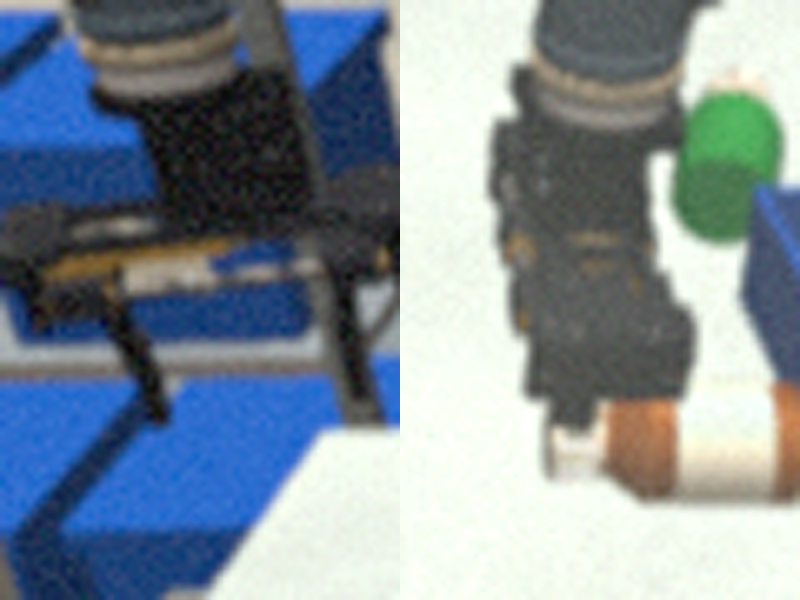

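The crop shows the start fingertips at about (69,163) and (101,163). My projection of the TCP put them 5 to 9 px lower. In the current view the visible finger ends at (331,244), above or behind the cap. To separate a height error from an x offset, I'll check the robot base in both cameras.

```bash
python3 - <<'E'
from h import *
S=capture("scene");T=capture("top")
for n,c in(("S",S),("T",T)):
  print(n,[proj(c,p).round(1) for p in((0,0,0),(0,0,.02),(.1,0,0),(0,.1,0))])
s=read_state();print(s["joint_positions"],s["opening"])
p=s["position"]
print("tcp in top",proj(T,p),"body ends",[proj(T,p+np.array([d,e,.07])).round(1) for d in(-.095,.095) for e in(-.0375,.0375)])
o=np.zeros((600,800,3),np.uint8)
o=np.hstack([cv2.resize(T["color"][140:260,150:260],(400,436)),cv2.resize(cv2.imread("pics/top0.png")[330:420,250:350],(400,436))])
o=cv2.convertScaleAbs(o,alpha=1.5)
cv2.imwrite("pics/c4.png",o)
E
```

```text
S [array([252.4, 185.5]), array([252.3, 181.5]), array([253.1, 197.3]), array([275.1, 184.9])]
T [array([303.5, 376.1]), array([303.8, 377.1]), array([303.7, 342.9]), array([271.1, 375.7])]
[1.51585662e+01 3.86958390e+01 1.02264220e+02 7.71081280e-04
 3.90395536e+01 1.93808740e+01] 0.20117135736023353
tcp in top [227.60205003 221.00664023] body ends [array([236.8, 249. ]), array([212.2, 248.8]), array([238.2, 187.6]), array([213.9, 187.4])]
```

View pics/c4.png

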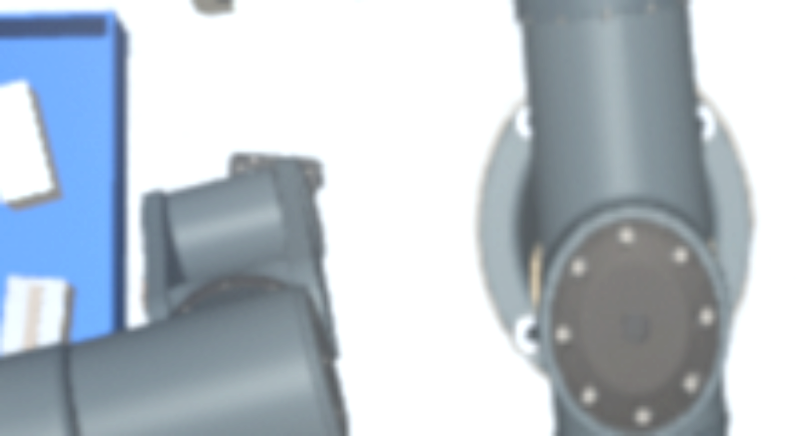

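Request:
{"name": "jog_arm", "arguments": {
  "delta_pos": [
    [0, 0, 0],
    [0, 0, 3],
    [0, -2, 6],
    [0, -5, 6],
    [0, -7, 6],
    [0, -7, 6],
    [0, -7, 6],
    [0, -7, 6]
  ],
  "turn": [0, 0, 0, 0, 0, 0, 0, 0],
  "grip": [0, 0, 0, 0, 0, 0, 0, 0]
}}

```text
time_s: 7.02
position: [0.4784, 0.1754, 0.0728]
tcp_rot: [[0.073, 0.997, -0.0], [0.997, -0.073, 0.0], [0.0, -0.0, -1.0]]
force: [0.2, -0.2, -0.8]
opening: 0.973
grasp_force: 0.0
```

```bash
python3 - <<'E'
from h import *
S=capture("scene");T=capture("top")
s=read_state();p=s["position"];print(p,s["opening"])
for z in(0,.019,.04,.07):print(z,[proj(S,p+np.array([d,0,z])).round(1) for d in(-.0585,-.0435,0,.0435,.0585,.095)])
o=np.hstack([cv2.resize(S["color"][190:270,270:370],(500,400),interpolation=cv2.INTER_CUBIC),cv2.resize(T["color"][160:260,190:265],(300,400),interpolation=cv2.INTER_CUBIC)])
cv2.imwrite("pics/c5.png",cv2.convertScaleAbs(o,alpha=1.4))
E
```

```text
[0.47830056 0.17527911 0.07281838] 0.991868906560847
0 [array([307., 226.]), array([307.6, 228.6]), array([309.6, 236.4]), array([311.7, 244.6]), array([312.4, 247.5]), array([314.3, 255. ])]
0.019 [array([307.3, 221.4]), array([307.9, 224. ]), array([309.9, 231.7]), array([312. , 239.8]), array([312.8, 242.7]), array([314.7, 250.1])]
0.04 [array([307.6, 216.3]), array([308.3, 218.8]), array([310.3, 226.4]), array([312.5, 234.5]), array([313.2, 237.4]), array([315.2, 244.7])]
0.07 [array([308.1, 208.8]), array([308.8, 211.3]), array([310.9, 218.7]), array([313.1, 226.7]), array([313.9, 229.5]), array([315.8, 236.7])]
```

View pics/c5.png

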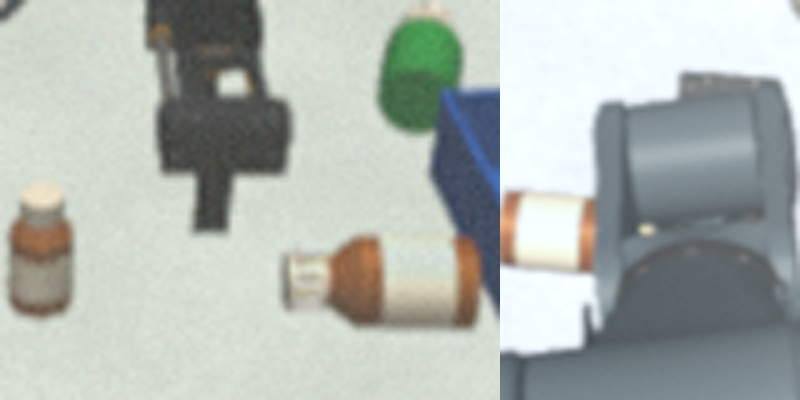

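The crop shows the near fingertip at (312,236.4), but the reported TCP predicts about (312,246). The whole gripper looks roughly 40 mm higher than reported. I'll check this with a guarded touch on a clear patch of bench.

Request:
{"name": "jog_arm", "arguments": {
  "delta_pos": [
    [0, 0, -3],
    [0, 0, -5.5],
    [0, 0, -6.3],
    [0, 0, -6.6],
    [0, 0, -6.9],
    [0, 0, -7.2],
    [0, 0, -7.4]
  ],
  "turn": [0, 0, 0, 0, 0, 0, 0],
  "grip": [0, 0, 0, 0, 0, 0, 0]
}}

```text
time_s: 8.0
position: [0.4787, 0.1746, -0.0008]
tcp_rot: [[0.074, 0.997, 0.001], [0.997, -0.074, 0.0], [0.0, 0.001, -1.0]]
force: [0.2, -0.1, -0.1]
opening: 1.002
grasp_force: 0.0
```

Request:
{"name": "jog_arm", "arguments": {
  "delta_pos": [
    [0, 0, -0.4],
    [0, 0, -0.4],
    [0, 0, -0.4]
  ],
  "turn": [0, 0, 0],
  "grip": [0, 0, 0]
}}

```text
time_s: 8.38
position: [0.4784, 0.1746, -0.0051]
tcp_rot: [[0.074, 0.997, 0.0], [0.997, -0.074, 0.0], [0.0, 0.0, -1.0]]
force: [0.6, -0.2, 0.2]
opening: 1.003
grasp_force: 0.0
```

Request:
{"name": "jog_arm", "arguments": {
  "delta_pos": [
    [0, 0, -0.8],
    [0, 0, -1.5],
    [0, 0, -1.8],
    [0, 0, -2.1],
    [0, 0, -2.4],
    [0, 0, -2.4]
  ],
  "turn": [0, 0, 0, 0, 0, 0],
  "grip": [0, 0, 0, 0, 0, 0]
}}

```text
time_s: 9.12
position: [0.4782, 0.1746, -0.0292]
tcp_rot: [[0.074, 0.997, -0.0], [0.997, -0.074, -0.0], [-0.0, -0.0, -1.0]]
force: [-0.7, 0.5, -0.4]
opening: 0.999
grasp_force: 0.0
```

Request:
{"name": "jog_arm", "arguments": {
  "delta_pos": [
    [0, 0, -0.2],
    [0, 0, -0.3],
    [0, 0, -0.4],
    [0, 0, -0.4]
  ],
  "turn": [0, 0, 0, 0],
  "grip": [0, 0, 0, 0]
}}

```text
time_s: 9.62
position: [0.4784, 0.1746, -0.0331]
tcp_rot: [[0.074, 0.997, -0.0], [0.997, -0.074, -0.0], [-0.0, -0.0, -1.0]]
force: [0.1, -0.6, 0.1]
opening: 1.004
grasp_force: 0.0
```

```bash
python3 - <<'E'
from h import *
S=capture("scene");T=capture("top")
I=cv2.imread("pics/scene0.png")
m=((cv2.absdiff(S["color"],I).max(2)>50)).astype(np.uint8)[:,290:326]
for r in range(225,275):print(r,''.join('#' if v else '.' for v in m[r]))
p=read_state()["position"]
print(p,[proj(S,[p[0]+d,p[1],z]).round(1) for z in(0,.01) for d in(.0435,.0585,0)])
E
```

```text
225 ........######################......
226 .........#####################......
227 ..........###################.......
228 ..........###################.......
229 ..........###################.......
230 ..........####################......
231 ..........####################......
232 ..........#############...####......
233 ..........############....####......
234 ..........###########......###......
235 ...........##########......###......
236 ...........##########......####.....
237 ...........##########......####.....
238 ...........#####################....
239 ..........########################..
240 ..........########################..
241 ..........#########################.
242 .........##########################.
243 .........##########################.
244 .........##########################.
245 ..........#########################.
246 ..........#########################.
247 ..........#########################.
248 ..........#########################.
249 ..........########################..
250 ..........########################..
251 ..........####################
[... 426 characters left out ...]
............######.............
263 ....................................
264 ....................................
265 ....................................
266 ....................................
267 ....................................
268 ....................................
269 ....................................
270 ....................................
271 ....................................
272 ....................................
273 ....................................
274 ....................................
[ 0.4784118   0.17460829 -0.03301227] [array([310.1, 262.1]), array([310.8, 265.1]), array([308.1, 253.6]), array([310.3, 259.8]), array([311. , 262.8]), array([308.3, 251.3])]
```

Request:
{"name": "jog_arm", "arguments": {
  "delta_pos": [
    [0, 0, -0.2],
    [0, 0, -0.4],
    [0, 0, -0.4]
  ],
  "turn": [0, 0, 0],
  "grip": [0, 0, 0]
}}

```text
time_s: 10.1
position: [0.4783, 0.1746, -0.0373]
tcp_rot: [[0.074, 0.997, -0.0], [0.997, -0.074, -0.0], [-0.0, -0.0, -1.0]]
force: [0.8, 0.4, 0.1]
opening: 1.002
grasp_force: 0.0
```

Request:
{"name": "jog_arm", "arguments": {
  "delta_pos": [
    [0, 0, -0.2],
    [0, 0, -0.3],
    [0, 0, -0.3]
  ],
  "turn": [0, 0, 0],
  "grip": [0, 0, 0]
}}

```text
time_s: 10.48
position: [0.4785, 0.1746, -0.0382]
tcp_rot: [[0.074, 0.997, 0.001], [0.997, -0.074, 0.0], [0.0, 0.001, -1.0]]
force: [-1.4, 0.5, 15.7]
opening: 1.0
grasp_force: 8.1
```

The fingers touch the bench at a reported z of -0.038, so the real fingertips are 38 mm above the reported TCP. I'll use that correction for every height from here on.

Request:
{"name": "jog_arm", "arguments": {
  "delta_pos": [
    [0, 0, 1.4],
    [0, 2, 1.4],
    [0.1, 5, 1.4],
    [0.1, 6.5, 1.4],
    [0.1, 7, 1.4],
    [0.1, 7, 1.4],
    [0.1, 7, 1.4]
  ],
  "turn": [0, 0, 0, 0, 0, 0, 0],
  "grip": [0, 0, 0, 0, 0, 0, 0]
}}

```text
time_s: 11.35
position: [0.4792, 0.2439, -0.0262]
tcp_rot: [[0.074, 0.997, -0.001], [0.997, -0.074, -0.0], [-0.0, -0.001, -1.0]]
force: [-0.5, 0.5, -0.3]
opening: 1.0
grasp_force: 0.0
```

Request:
{"name": "jog_arm", "arguments": {
  "delta_pos": [
    [0, 0, 0],
    [0, 0, 0],
    [0, 0, 0],
    [0, 0, 0],
    [0, 0, 0],
    [0, 0, 0],
    [0, 0, 0]
  ],
  "turn": [0, 0, 0, 0, 0, 0, 0],
  "grip": [0.4, 0.9, 0.9, 0.9, 0.9, 0.9, 0.9]
}}

```text
time_s: 12.22
position: [0.4794, 0.2446, -0.0261]
tcp_rot: [[0.074, 0.997, -0.0], [0.997, -0.074, -0.0], [-0.0, -0.0, -1.0]]
force: [-0.5, -0.2, -0.1]
opening: 0.449
grasp_force: 30.0
```

Request:
{"name": "jog_arm", "arguments": {
  "delta_pos": [
    [0, 0, 0],
    [0, 0, 0],
    [0, -0.4, 0],
    [0, -0.5, 0],
    [0, -0.5, 0],
    [0, -0.5, 0],
    [0, -0.5, 0]
  ],
  "turn": [0, 0, 0, 0, 0, 0, 0],
  "grip": [0.4, 0.4, 0.4, 0.9, 0.9, 0.9, 0.9]
}}

```text
time_s: 13.1
position: [0.4794, 0.2394, -0.026]
tcp_rot: [[0.074, 0.997, -0.0], [0.997, -0.074, -0.0], [-0.0, -0.0, -1.0]]
force: [1.2, -1.9, -0.2]
opening: 0.45
grasp_force: 30.0
```

Request:
{"name": "jog_arm", "arguments": {
  "delta_pos": [
    [-0.1, -1.5, 0.1],
    [-0.3, -4, 0.2],
    [-0.3, -4, 0.3],
    [-0.25, -3.5, 1.5],
    [-0.2, -2.9, 2.8],
    [-0.15, -2, 4],
    [-0.1, -0.9, 5.2],
    [0, 0.2, 6.2],
    [0.1, 1.4, 7.1],
    [0.1, 1.4, 7.1]
  ],
  "turn": [0, 0, 0, 0, 0, 0, 0, 0, 0, 0],
  "grip": [0.9, 0.9, 0.9, 0.9, 0.9, 0.9, 0.9, 0.9, 0.9, 0.9]
}}

```text
time_s: 14.35
position: [0.4812, 0.2549, 0.0458]
tcp_rot: [[0.072, 0.997, 0.002], [0.997, -0.072, 0.001], [0.001, 0.002, -1.0]]
force: [-0.5, -0.3, -3.5]
opening: 0.45
grasp_force: 30.0
```

```bash
python3 - <<'E'
from h import *
S=capture("scene");I=S["color"]
o=cv2.convertScaleAbs(cv2.resize(I[180:270,300:420],(800,600),interpolation=cv2.INTER_CUBIC),alpha=1.3)
cv2.imwrite("pics/c6.png",o);s=read_state();print(s["position"],s["force"],s["moment"],s["opening"])
E
```

```text
[0.48045941 0.25412229 0.04517711] [ 0.17103346  0.98116021 -2.88823051] [-0.17800052 -0.10183168  0.0359473 ] 0.44828941357200963
```

View pics/c6.png

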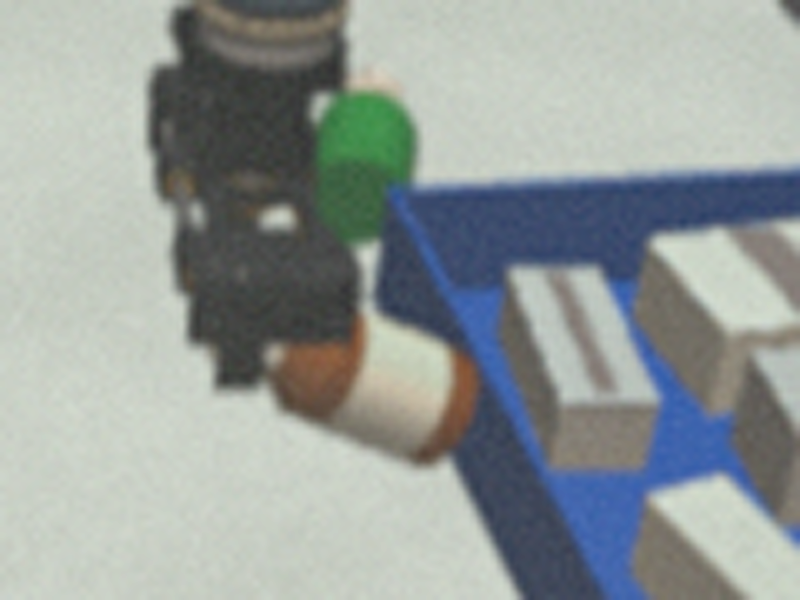

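The bottle is gripped and tilted about 30°, with its foot corner near the tray's inner wall at crop (470,370). The pads hold it by friction, so I'll brace the foot against the wall to turn it up.

Request:
{"name": "jog_arm", "arguments": {
  "delta_pos": [
    [0, 0.4, 0],
    [0.05, 0.8, 0.3],
    [0.1, 1.2, 0.8],
    [0.1, 1.8, 1.4],
    [0.15, 2.4, 1.8],
    [0.2, 3.1, 2.1],
    [0.25, 3.9, 2.3],
    [0.25, 3.9, 2.3]
  ],
  "turn": [0, 0, 0, 0, 0, 0, 0, 0],
  "grip": [0.9, 0.9, 0.9, 0.9, 0.9, 0.9, 0.9, 0.9]
}}

```text
time_s: 15.4
position: [0.4853, 0.2817, 0.0708]
tcp_rot: [[0.066, 0.998, 0.002], [0.998, -0.066, -0.019], [-0.019, 0.004, -1.0]]
force: [3.6, -34.9, 16.1]
opening: 0.457
grasp_force: 30.0
```

```bash
python3 - <<'E'
from h import *
S=capture("scene");I=S["color"]
o=cv2.convertScaleAbs(cv2.resize(I[180:270,300:420],(800,600),interpolation=cv2.INTER_CUBIC),alpha=1.3)
cv2.imwrite("pics/c7.png",o);s=read_state();print(s["position"],s["force"],s["moment"],s["opening"])
E
```

```text
[0.48532911 0.28163334 0.07076083] [  3.50962734 -34.95439586  16.02868619] [-5.75433927 -0.58996483  0.06731118] 0.4515867482025204
```

View pics/c7.png

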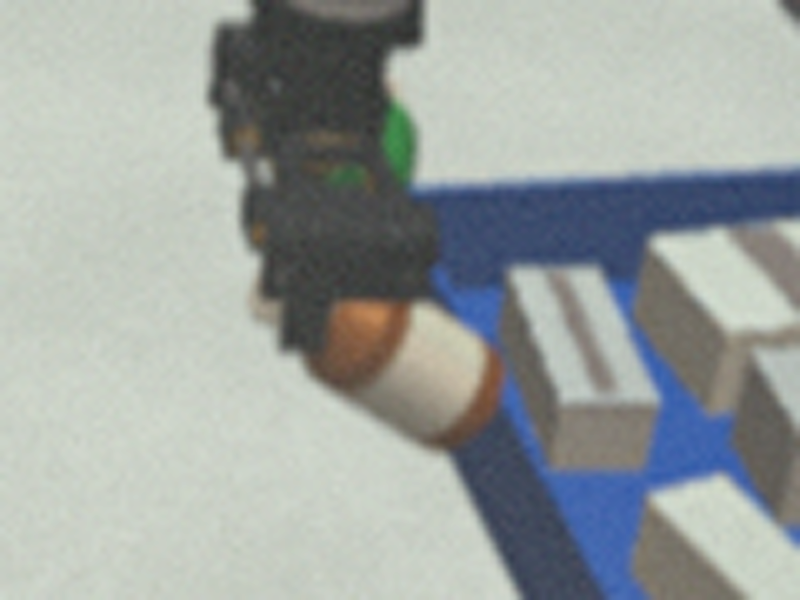

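The crop shows the foot's upper corner at about (500,365), hooked on the rim of the tray, and the push force runs along the bottle's axis. I'll back off, lower it so the corner bears on the flat outer face, and push again.

Request:
{"name": "jog_arm", "arguments": {
  "delta_pos": [
    [0, -1.5, 0.2],
    [-0.1, -3.5, 0],
    [-0.2, -4.2, -0.6],
    [-0.2, -4.2, -1.3],
    [-0.2, -4.2, -2],
    [-0.2, -4.2, -2]
  ],
  "turn": [0, 0, 0, 0, 0, 0],
  "grip": [0.9, 0.9, 0.9, 0.9, 0.9, 0.9]
}}

```text
time_s: 16.2
position: [0.4802, 0.251, 0.0469]
tcp_rot: [[0.073, 0.997, -0.002], [0.997, -0.073, -0.0], [-0.0, -0.002, -1.0]]
force: [0.9, 0.0, -3.0]
opening: 0.451
grasp_force: 29.9
```

```bash
python3 - <<'E'
from h import *
S=capture("scene");I=S["color"]
h=cv2.cvtColor(I,cv2.COLOR_BGR2HSV)[180:270,300:420]
m=cv2.inRange(h,(0,80,40),(20,255,230))
k,l,st,ce=cv2.connectedComponentsWithStats(m)
for i in range(1,k):
    if st[i,4]>15:print(st[i],ce[i].round(1)+[300,180],cv2.minAreaRect(np.argwhere(l==i)[:,::-1].astype(np.float32)))
s=read_state();p=s["position"];print(p,s["force"],s["moment"],s["tcp_rot"][:,2])
# candidate tilt: project foot corners
g=p+[0,0,.057]
for t in(25,30,35,40,45,50):
    a=np.radians(t);ax=np.array([0.077*np.cos(a),np.cos(a),-np.sin(a)]);up=np.array([0,np.sin(a),np.cos(a)])
    F=g+.119*ax;print(t,"up",proj(S,F+.031*up).round(1),"low",proj(S,F-.031*up).round(1),"z",(F-.031*up)[2].round(3),(F+.031*up)[1:].round(3))
E
```

```text
[ 37  51  13  12 118] [343.1 235.9] ((43.0, 56.5), (11.0, 12.0), 90.0)
[55 58 10 14 43] [361.  244.1] ((60.54358673095703, 65.06193542480469), (4.131441116333008, 15.713022232055664), 28.300758361816406)
[0.48052776 0.25105492 0.04732557] [ 0.09838167  0.48273257 -2.74337619] [-0.19592324 -0.09218806  0.00848231] [-9.78968785e-04 -1.64634673e-04 -9.99999507e-01]
25 up [369.4 233.7] low [359.4 247.5] z 0.026 [0.372 0.082]
30 up [368.2 236.2] low [357.  249.4] z 0.018 [0.37  0.072]
35 up [366.8 238.7] low [354.4 251.1] z 0.011 [0.366 0.061]
40 up [365.1 241. ] low [351.7 252.6] z 0.004 [0.362 0.052]
45 up [363.2 243.2] low [348.8 253.9] z -0.002 [0.357 0.042]
50 up [361.1 245.3] low [345.9 255.1] z -0.007 [0.351 0.033]
```

Request:
{"name": "jog_arm", "arguments": {
  "delta_pos": [
    [0, 0, -0.7],
    [0, 0.3, -0.7],
    [0, 0.7, -0.7],
    [0, 1.0, -0.4],
    [0.05, 1.4, 0],
    [0.1, 1.9, 0.4],
    [0.1, 1.9, 0.4]
  ],
  "turn": [0, 0, 0, 0, 0, 0, 0],
  "grip": [0.9, 0.9, 0.9, 0.9, 0.9, 0.9, 0.9]
}}

```text
time_s: 17.12
position: [0.4825, 0.2702, 0.0526]
tcp_rot: [[0.073, 0.997, 0.002], [0.997, -0.073, 0.001], [0.001, 0.002, -1.0]]
force: [0.2, 0.1, -3.2]
opening: 0.453
grasp_force: 29.9
```

```bash
cat > tilt.py <<'E'
from h import *
S=capture("scene");I=S["color"]
h=cv2.cvtColor(I,cv2.COLOR_BGR2HSV)[180:270,300:420]
m=cv2.inRange(h,(0,80,40),(20,255,230))
k,l,st,ce=cv2.connectedComponentsWithStats(m)
for i in range(1,k):
    if st[i,4]>15:print(st[i]+[300,180,0,0,0],ce[i].round(1)+[300,180],cv2.minAreaRect(np.argwhere(l==i)[:,::-1].astype(np.float32)))
s=read_state();p=s["position"];print(s["time_s"],p,s["force"],s["moment"],s["opening"])
g=p+[0,0,.057]
for t in(30,40,50,60,70,80,90):
    a=np.radians(t);ax=np.array([0.077*np.cos(a),np.cos(a),-np.sin(a)]);up=np.array([0,np.sin(a),np.cos(a)])
    F=g+.119*ax;print(t,"up",proj(S,F+.031*up).round(1),"low",proj(S,F-.031*up).round(1),"z",(F-.031*up)[2].round(3),(F+.031*up)[1:].round(3))
E
python3 tilt.py
```

```text
[343 229  14  13 116] [349.5 234.6] ((49.000003814697266, 54.500003814697266), (10.28591251373291, 14.310833930969238), 26.56505012512207)
[362 236   9  15  46] [367.2 243.2] ((66.8634033203125, 63.62926483154297), (4.330267906188965, 15.644838333129883), 24.775142669677734)
17.175 [0.48212185 0.26989477 0.05229995] [-0.14375233  0.45763603 -2.41529252] [-0.13208169 -0.07738574  0.0106597 ] 0.4532774552486037
30 up [374.1 235.1] low [362.8 248.3] z 0.023 [0.388 0.077]
40 up [370.9 239.9] low [357.4 251.5] z 0.009 [0.381 0.057]
50 up [366.9 244.2] low [351.6 254. ] z -0.002 [0.37  0.038]
60 up [362.1 247.9] low [345.5 255.7] z -0.009 [0.356 0.022]
70 up [356.7 251. ] low [339.2 256.6] z -0.013 [0.34  0.008]
80 up [350.8 253.4] low [332.9 256.6] z -0.013 [ 0.321 -0.003]
90 up [344.7 255. ] low [326.8 255.8] z -0.01 [ 0.301 -0.01 ]
```

Request:
{"name": "jog_arm", "arguments": {
  "delta_pos": [
    [-0.05, -0.9, -0.6],
    [-0.05, -0.9, -1.2],
    [0, 0, -1.25],
    [0, 0.5, -1.1],
    [0.05, 0.9, -0.7],
    [0.05, 1.3, -0.3],
    [0.1, 1.7, 0.1],
    [0.1, 1.7, 0.1]
  ],
  "turn": [0, 0, 0, 0, 0, 0, 0, 0],
  "grip": [0.9, 0.9, 0.9, 0.9, 0.9, 0.9, 0.9, 0.9]
}}

```text
time_s: 18.18
position: [0.4816, 0.2833, 0.0538]
tcp_rot: [[0.07, 0.998, -0.003], [0.998, -0.07, -0.007], [-0.007, -0.002, -1.0]]
force: [-1.1, -11.6, 3.6]
opening: 0.45
grasp_force: 30.0
```

```bash
python3 tilt.py
```

```text
[345 229  15  13 130] [352.4 234.8] ((52.400001525878906, 55.20000076293945), (10.733125686645508, 15.20526123046875), 26.56505012512207)
[364 239   8  13  35] [368.3 245.6] ((68.4363021850586, 65.78343963623047), (3.7510085105895996, 13.40786075592041), 28.610462188720703)
18.225 [0.48155555 0.28322512 0.05369026] [ -0.49177664 -11.84102596   2.30928803] [-2.18387604  0.07725288  0.12629109] 0.44866309589865405
30 up [378.1 234.5] low [366.6 247.7] z 0.024 [0.402 0.078]
40 up [374.9 239.3] low [361.3 250.9] z 0.01 [0.394 0.058]
50 up [370.8 243.6] low [355.5 253.4] z -0.0 [0.383 0.039]
60 up [366.  247.4] low [349.3 255.1] z -0.008 [0.37  0.023]
70 up [360.5 250.5] low [343. 256.] z -0.012 [0.353 0.009]
80 up [354.7 252.8] low [336.8 256. ] z -0.012 [ 0.334 -0.001]
90 up [348.5 254.4] low [330.7 255.2] z -0.008 [ 0.314 -0.008]
```

Request:
{"name": "jog_arm", "arguments": {
  "delta_pos": [
    [0, 0.4, 0],
    [0.05, 0.9, 0.3],
    [0.1, 1.4, 0.6],
    [0.15, 2.1, 1.0],
    [0.2, 2.9, 1.3],
    [0.2, 2.9, 1.3]
  ],
  "turn": [0, 0, 0, 0, 0, 0],
  "grip": [0.9, 0.9, 0.9, 0.9, 0.9, 0.9]
}}

```text
time_s: 18.98
position: [0.4854, 0.3167, 0.0664]
tcp_rot: [[0.073, 0.997, 0.002], [0.997, -0.073, 0.001], [0.001, 0.002, -1.0]]
force: [0.7, -2.8, -1.2]
opening: 0.455
grasp_force: 30.0
```

```bash
python3 tilt.py
```

```text
[348 226  18  14 137] [357.6 234. ] ((57.11146545410156, 54.12101745605469), (11.492451667785645, 16.999252319335938), 61.38954162597656)
[360 248  11   6  20] [365.8 251. ] ((65.40094757080078, 71.2217025756836), (2.136828899383545, 11.16978645324707), 60.945396423339844)
19.025 [0.48530785 0.31641947 0.06614299] [ 0.83286005 -1.43621884 -2.09883448] [-0.48772407 -0.2615271  -0.03681986] 0.45102483184385167
30 up [388.8 231.8] low [377.1 245.1] z 0.037 [0.435 0.09 ]
40 up [385.5 236.6] low [371.7 248.3] z 0.023 [0.428 0.07 ]
50 up [381.4 241. ] low [365.8 250.9] z 0.012 [0.417 0.052]
60 up [376.4 244.7] low [359.6 252.6] z 0.005 [0.403 0.036]
70 up [370.9 247.9] low [353.3 253.5] z 0.001 [0.386 0.022]
80 up [365.  250.3] low [347.  253.5] z 0.001 [0.368 0.011]
90 up [358.8 251.9] low [340.9 252.6] z 0.004 [0.347 0.004]
```

Request:
{"name": "jog_arm", "arguments": {
  "delta_pos": [
    [0.05, 0.8, 0.3],
    [0.1, 1.6, 0.4],
    [0.15, 2.5, 0.4],
    [0.2, 3.4, 0.4],
    [0.25, 4.1, 0.3],
    [0.25, 4.5, 0.3],
    [0.25, 4.5, 0.3]
  ],
  "turn": [0, 0, 0, 0, 0, 0, 0],
  "grip": [0.9, 0.9, 0.9, 0.9, 0.9, 0.9, 0.9]
}}

```text
time_s: 19.9
position: [0.4873, 0.3601, 0.0688]
tcp_rot: [[0.073, 0.997, -0.0], [0.997, -0.073, -0.002], [-0.002, -0.0, -1.0]]
force: [0.6, -4.7, -2.1]
opening: 0.45
grasp_force: 30.0
```

```bash
python3 tilt.py; python3 - <<'E'
from h import *
I=capture("scene")["color"]
cv2.imwrite("pics/c8.png",cv2.convertScaleAbs(cv2.resize(I[180:270,300:420],(800,600),interpolation=cv2.INTER_CUBIC),alpha=1.3))
E
```

```text
[356 227  17  14 143] [363.1 234.1] ((63.1219482421875, 54.402435302734375), (17.460758209228516, 9.987554550170898), 24.775142669677734)
[354 251  13   4  18] [360.3 253.1] ((59.82432556152344, 73.0540542602539), (12.165525436401367, 2.1371867656707764), 9.462322235107422)
19.95 [0.48732907 0.36007642 0.068742  ] [ 0.29631537 -5.10079592 -0.85841597] [-0.93001145 -0.20759079 -0.03162518] 0.4494930953105549
30 up [402.1 231. ] low [390.1 244.3] z 0.039 [0.479 0.093]
40 up [398.7 235.8] low [384.6 247.6] z 0.026 [0.471 0.073]
50 up [394.4 240.2] low [378.7 250.1] z 0.015 [0.46  0.055]
60 up [389.4 244. ] low [372.5 251.8] z 0.007 [0.446 0.038]
70 up [383.8 247.1] low [366.1 252.7] z 0.003 [0.43  0.025]
80 up [377.8 249.5] low [359.8 252.7] z 0.003 [0.411 0.014]
90 up [371.6 251.1] low [353.7 251.9] z 0.007 [0.391 0.007]
```

View pics/c8.png

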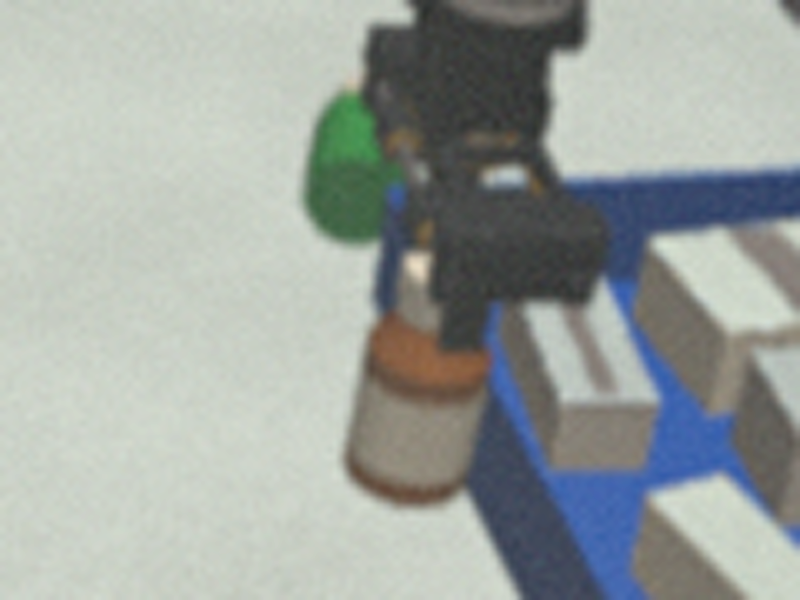

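The crop shows the bottle nearly upright with its foot at about crop (410,490), just above the bench and left of the wall. Its cap is at about (438,285) and may lean slightly. I've used all my picture views, so I'll measure numerically from here.

```bash
python3 - <<'E'
from h import *
S=capture("scene");I=S["color"].astype(int)
for y in(.35,.36):print([proj(S,[.487,y,z]).round(1) for z in(.007,.085,.132)])
# silhouette edges of bottle body per row: difference from start picture
h=cv2.cvtColor(S["color"],cv2.COLOR_BGR2HSV)
for r in range(222,256,2):
    print(r,h[r,346:378,1].tolist())
print()
for r in range(218,256,3): print(r,h[r,346:378,2].tolist())
E
```

```text
[array([359.7, 251.5]), array([362.8, 233. ]), array([364.8, 221.2])]
[array([362.6, 251.4]), array([365.8, 232.8]), array([367.8, 221.1])]
222 [13, 11, 16, 14, 13, 13, 11, 14, 8, 10, 30, 81, 76, 10, 32, 39, 32, 37, 27, 6, 10, 5, 0, 10, 10, 31, 15, 0, 27, 20, 11, 11]
224 [11, 13, 11, 11, 12, 13, 11, 16, 14, 12, 47, 78, 74, 17, 27, 33, 28, 33, 18, 10, 10, 5, 16, 10, 21, 5, 17, 32, 50, 5, 15, 11]
226 [10, 15, 13, 13, 13, 11, 11, 14, 13, 10, 21, 48, 12, 37, 37, 24, 24, 33, 29, 35, 23, 10, 5, 20, 10, 0, 26, 110, 117, 36, 25, 13]
228 [13, 13, 10, 13, 13, 11, 15, 13, 10, 17, 40, 95, 112, 113, 98, 69, 45, 46, 34, 27, 16, 16, 11, 15, 20, 9, 51, 133, 105, 15, 33, 26]
230 [11, 11, 8, 14, 13, 11, 11, 11, 17, 51, 121, 130, 118, 129, 123, 127, 123, 113, 103, 81, 27, 21, 31, 10, 22, 10, 101, 136, 104, 19, 29, 34]
232 [15, 13, 13, 14, 11, 13, 10, 15, 21, 57, 113, 130, 125, 124, 136, 130, 122, 127, 131, 108, 74, 64, 73, 77, 61, 77, 46, 64, 126, 80, 7, 29]
234 [14, 10, 10, 14, 13, 16, 11, 12, 25, 63, 89, 103, 129, 135, 120, 132, 133, 132, 134, 129, 136, 141, 133, 136, 133, 130, 133, 52, 139, 141, 71,
[... 2614 characters left out ...]
110, 112, 114, 114, 111, 112, 112, 110, 112, 112, 109, 104, 105, 89, 75, 71, 67, 76, 104, 131]
245 [168, 162, 166, 164, 167, 148, 110, 93, 100, 107, 106, 107, 114, 112, 109, 115, 112, 109, 111, 110, 109, 108, 109, 104, 97, 74, 71, 69, 66, 68, 70, 87]
248 [165, 165, 163, 163, 157, 123, 86, 94, 101, 109, 113, 112, 114, 110, 111, 112, 111, 112, 112, 112, 110, 109, 107, 97, 81, 74, 69, 71, 67, 67, 71, 70]
251 [163, 162, 163, 164, 165, 152, 110, 84, 76, 85, 94, 95, 99, 105, 110, 110, 108, 111, 111, 108, 105, 103, 92, 74, 66, 72, 67, 72, 71, 74, 72, 74]
254 [163, 161, 164, 161, 164, 162, 164, 160, 150, 132, 108, 92, 87, 82, 83, 79, 79, 79, 81, 79, 78, 94, 118, 133, 101, 75, 68, 74, 70, 70, 72, 70]
```

Request:
{"name": "jog_arm", "arguments": {
  "delta_pos": [
    [0, -0.3, -0.2],
    [0, -0.3, -0.4],
    [0, -0.3, -0.6],
    [0, -0.3, -0.6]
  ],
  "turn": [0, 0, 0, 0],
  "grip": [0.9, 0.9, 0.9, 0.9]
}}

```text
time_s: 20.55
position: [0.4873, 0.358, 0.0627]
tcp_rot: [[0.074, 0.997, -0.0], [0.997, -0.074, 0.0], [0.0, -0.0, -1.0]]
force: [-0.0, 0.0, -2.7]
opening: 0.452
grasp_force: 30.0
```

Request:
{"name": "jog_arm", "arguments": {
  "delta_pos": [
    [0, 0, -0.2],
    [0, 0, -0.4],
    [0, 0, -0.4]
  ],
  "turn": [0, 0, 0],
  "grip": [0.9, 0.9, 0.9]
}}

```text
time_s: 20.92
position: [0.4872, 0.3575, 0.0587]
tcp_rot: [[0.074, 0.997, -0.0], [0.997, -0.074, -0.0], [-0.0, -0.0, -1.0]]
force: [1.1, -0.4, -1.2]
opening: 0.446
grasp_force: 30.0
```

Request:
{"name": "jog_arm", "arguments": {
  "delta_pos": [
    [0, 0, -0.2],
    [0, 0, -0.3],
    [0, 0, -0.3]
  ],
  "turn": [0, 0, 0],
  "grip": [0.9, 0.9, 0.9]
}}

```text
time_s: 21.3
position: [0.4875, 0.3576, 0.0561]
tcp_rot: [[0.074, 0.997, 0.0], [0.997, -0.074, 0.0], [0.0, 0.0, -1.0]]
force: [-0.9, -0.2, -1.5]
opening: 0.452
grasp_force: 30.0
```

```bash
cat > edge.py <<'E'
from h import *
S=capture("scene");I=S["color"].astype(int).max(2)
L=[];R=[]
bg=lambda a:a
for r in range(234,250):
    row=I[r].astype(float)
    seg=row[340:362]; L.append(340+np.interp(-130,-seg[:16],np.arange(16)))
print("left edge",np.polyfit(np.arange(234,250),L,1).round(3),np.round(L,1))
a=[proj(S,[.487,.35,z]) for z in(0,.08)];print("vertical slope",(a[1]-a[0])[0]/(a[1]-a[0])[1])
s=read_state();print(s["time_s"],s["position"],s["force"],s["opening"],s["grasp_force"])
E
python3 edge.py
```

```text
left edge [-1.58000e-01  3.90267e+02] [353.4 353.2 352.9 352.7 352.6 352.5 352.4 352.3 352.1 351.9 351.6 351.5
 351.5 351.3 351.1 350.8]
vertical slope -0.16551861955479133
21.35 [0.48743147 0.35757856 0.05614435] [ 0.06362855 -0.8751023  -0.16678922] 0.4498744631896862 29.994901665486395
```

Request:
{"name": "jog_arm", "arguments": {
  "delta_pos": [
    [0, 0, -0.2],
    [0, 0, -0.3],
    [0, 0, -0.3]
  ],
  "turn": [0, 0, 0],
  "grip": [0.9, 0.9, 0.9]
}}

```text
time_s: 21.72
position: [0.4878, 0.3572, 0.0559]
tcp_rot: [[0.073, 0.997, 0.001], [0.997, -0.073, -0.0], [-0.0, 0.001, -1.0]]
force: [-3.5, -4.4, 15.0]
opening: 0.448
grasp_force: 30.0
```

```bash
python3 edge.py; python3 - <<'E'
from h import *
S=capture("scene");I=S["color"].astype(int).max(2)
print(I[250:264,358:366]); print([proj(S,[.518,.352,z]).round(1) for z in(0,.005,.01)])
E
```

```text
left edge [-1.54000e-01  3.89423e+02] [353.4 353.2 352.9 352.7 352.6 352.6 352.5 352.3 352.1 352.  351.6 351.5
 351.5 351.4 351.2 350.9]
vertical slope -0.16551861955479133
21.775 [0.48783391 0.35724977 0.05587283] [-3.20853047 -4.1817514  14.76374576] 0.4495410924446821 29.989814702421427
[[109 113 110 110 112 110 111 112]
 [108 114 111 113 110 113 111 111]
 [113 110 112 109 110 111 113 114]
 [108 111 111 110 111 113 112 113]
 [107 112 110 111 112 113 109 107]
 [ 94  99 102 102 102 101 102  97]
 [ 83  87  85  88  87  87  87  78]
 [ 87  80  77  77  78  80  79  81]
 [115 103  97  91  93  95  96 112]
 [148 137 133 131 131 133 136 147]
 [162 160 157 157 159 159 160 160]
 [163 163 160 161 161 161 160 160]
 [161 161 159 161 159 160 162 161]
 [162 162 160 160 162 162 163 162]]
[array([362.5, 259. ]), array([362.7, 257.8]), array([362.9, 256.7])]
```

Request:
{"name": "jog_arm", "arguments": {
  "delta_pos": [
    [0, 0, 0.25],
    [0, 0, 0.3],
    [0, 0, 0.3],
    [0, 0, 0.3],
    [0, -0.2, 0.3],
    [0, -0.5, 0.3],
    [0, -0.7, 0.3],
    [0, -0.7, 0.3],
    [0, -0.7, 0.3]
  ],
  "turn": [0, 0, 0, 0, 0, 0, 0, 0, 0],
  "grip": [0.3, 0.2, 0.2, 0.2, 0.2, 0.2, 0.2, 0.2, 0.2]
}}

```text
time_s: 22.95
position: [0.4875, 0.3506, 0.056]
tcp_rot: [[0.074, 0.997, 0.0], [0.997, -0.074, 0.0], [0.0, 0.0, -1.0]]
force: [0.5, 0.3, 1.0]
opening: 0.803
grasp_force: 0.0
```

```bash
python3 edge.py
```

```text
left edge [-1.41000e-01  3.85971e+02] [353.2 353.  352.7 352.4 352.4 352.4 352.3 352.1 351.9 351.6 351.5 351.5
 351.4 351.3 351.3 350.8]
vertical slope -0.16551861955479133
23.0 [0.48744143 0.35065077 0.05599535] [-1.10493239 -0.28032873 -0.20658932] 0.7992947841988224 0.0
```

Request:
{"name": "jog_arm", "arguments": {
  "delta_pos": [
    [0, 0, 0.1],
    [0, 0, 0.1],
    [0, 0, 0.1],
    [0, 0, 0.1],
    [0, 0, 0.1],
    [0, 0, 1.5],
    [0, 0, 5],
    [0, 0, 10],
    [0, -1, 14],
    [0, -4, 15.5]
  ],
  "turn": [0, 0, 0, 0, 0, 0, 0, 0, 0, 5],
  "grip": [0.9, 0.9, 0.9, 0.9, 0.9, 0.9, 0.9, 0.9, 0.9, 0.9]
}}

```text
time_s: 24.25
position: [0.4889, 0.3119, 0.2147]
tcp_rot: [[-0.018, 1.0, 0.006], [1.0, 0.018, 0.003], [0.003, 0.006, -1.0]]
force: [0.9, -0.4, -3.0]
opening: 0.45
grasp_force: 30.0
```

```bash
python3 - <<'E'
from h import *
s=read_state();print(s["position"],s["force"],s["opening"],s["grasp_force"],s["joint_positions"])
E
```

```text
[0.48889685 0.31187006 0.21468201] [ 0.94950307 -0.38788747 -3.01948759] 0.44995001184357486 30.001922361552715 [2.14866786e+01 2.45779273e+01 8.70055477e+01 2.16235131e-02
 6.80296100e+01 2.04442087e+01]
```

Request:
{"name": "jog_arm", "arguments": {
  "delta_pos": [
    [0, -2, 0],
    [0, -6, 0],
    [0, -10, 0],
    [0, -14.5, 0],
    [0, -19, 0],
    [-0.5, -23.5, 0],
    [-0.8, -28, 0],
    [-1.2, -32.5, 0],
    [-1.5, -37, 0],
    [-1.8, -41, 0],
    [-1.8, -43.5, 0],
    [-1.8, -44.3, 0]
  ],
  "turn": [6, 14, 22, 30, 39, 48, 57, 66, 75, 82, 85, 85],
  "grip": [0.9, 0.9, 0.9, 0.9, 0.9, 0.9, 0.9, 0.9, 0.9, 0.9, 0.9, 0.9]
}}

```text
time_s: 25.75
position: [0.4693, -0.1336, 0.2114]
tcp_rot: [[-0.997, 0.077, 0.001], [0.077, 0.997, -0.0], [-0.001, -0.0, -1.0]]
force: [0.5, 0.8, -3.4]
opening: 0.454
grasp_force: 30.0
```

```bash
cat > chk.py <<'E'
from h import *
S=capture("scene");T=capture("top")
s=read_state();p=s["position"];print(s["time_s"],p,s["force"],s["moment"],s["opening"],s["joint_positions"].round(1));print(s["tcp_rot"][:,1])
z0=p[2]-.056
h=cv2.cvtColor(S["color"],cv2.COLOR_BGR2HSV)
m=cv2.inRange(h,(0,70,30),(22,255,230))[150:270,180:260]
k,l,st,ce=cv2.connectedComponentsWithStats(m)
for i in range(1,k):
    if st[i,4]>10:print(st[i]+[180,150,0,0,0],ce[i].round(1)+[180,150])
for z in(0,.078):
  print("pred",[proj(S,[p[0]+a,p[1]+b,z0+z]).round(1) for a,b in((0,-.031),(0,.031),(.031,0))])
E
python3 chk.py
```

```text
25.85 [ 0.46920517 -0.13250632  0.21117976] [ 1.11263771e-01 -3.04832718e-04 -2.52914448e+00] [ 0.11793401 -0.10227655  0.02486491] 0.4520448118016774 [ -28.9   17.6   99.4    0.    63.  -114.6]
[7.56919843e-02 9.97131173e-01 3.82953866e-04]
[217 157  10   4  34] [221.6 158.2]
[189 163  29   7  74] [201.6 164.8]
[201 192  20  14 213] [210.7 198.3]
[215 216   7   6  16] [217.8 218.8]
pred [array([203.1, 217.5]), array([223.2, 216.9]), array([212.6, 222.9])]
pred [array([200.8, 196.1]), array([221.6, 195.5]), array([210.6, 201.2])]
```

Request:
{"name": "jog_arm", "arguments": {
  "delta_pos": [
    [0.1, 0.05, -2],
    [0.1, 0.05, -4.5],
    [0.1, 0.05, -6.5],
    [0.1, 0.05, -7.6],
    [0.1, 0.05, -8],
    [0.1, 0.05, -8.2],
    [0.1, 0.05, -8.2]
  ],
  "turn": [0, 0, 0, 0, 0, 0, 0],
  "grip": [0.9, 0.9, 0.9, 0.9, 0.9, 0.9, 0.9]
}}

```text
time_s: 26.72
position: [0.4708, -0.132, 0.1294]
tcp_rot: [[-0.997, 0.074, 0.001], [0.074, 0.997, -0.0], [-0.001, -0.0, -1.0]]
force: [-0.6, 0.1, -2.5]
opening: 0.451
grasp_force: 30.0
```

Request:
{"name": "jog_arm", "arguments": {
  "delta_pos": [
    [0, 0, -0.15],
    [0, 0, -0.3],
    [0, 0, -0.3]
  ],
  "turn": [0, 0, 0],
  "grip": [0.9, 0.9, 0.9]
}}

```text
time_s: 27.1
position: [0.4703, -0.1319, 0.1259]
tcp_rot: [[-0.997, 0.074, -0.0], [0.074, 0.997, 0.0], [0.0, 0.0, -1.0]]
force: [0.9, 0.6, -2.6]
opening: 0.45
grasp_force: 30.0
```

Request:
{"name": "jog_arm", "arguments": {
  "delta_pos": [
    [0, 0, -0.15],
    [0, 0, -0.3],
    [0, 0, -0.3]
  ],
  "turn": [0, 0, 0],
  "grip": [0.9, 0.9, 0.9]
}}

```text
time_s: 27.48
position: [0.4706, -0.132, 0.1239]
tcp_rot: [[-0.997, 0.074, 0.001], [0.074, 0.997, -0.0], [-0.001, -0.0, -1.0]]
force: [-1.2, 1.1, 5.1]
opening: 0.448
grasp_force: 30.0
```

Request:
{"name": "jog_arm", "arguments": {
  "delta_pos": [
    [0, 0, -0.15],
    [0, 0, -0.2],
    [0, 0, -0.2]
  ],
  "turn": [0, 0, 0],
  "grip": [0.9, 0.9, 0.9]
}}

```text
time_s: 27.85
position: [0.4708, -0.1321, 0.1238]
tcp_rot: [[-0.997, 0.073, 0.002], [0.073, 0.997, -0.001], [-0.002, -0.001, -1.0]]
force: [-4.5, 2.6, 20.3]
opening: 0.454
grasp_force: 30.0
```

Request:
{"name": "jog_arm", "arguments": {
  "delta_pos": [
    [0, 0, 0.35],
    [0, 0, 0.4],
    [0, 0, 0.4],
    [0, 0, 0.4],
    [0, 0, 0.4],
    [0, 0, 0.4],
    [0, 0, 2],
    [0, 0, 6],
    [0, 0, 11],
    [0, 0, 16],
    [0, 0, 17],
    [0, 0, 17]
  ],
  "turn": [0, 0, 0, 0, 0, 0, 0, 0, 0, 0, 0, 0],
  "grip": [0.3, 0.2, 0.2, 0.2, 0.2, 0.2, 0.2, 0.2, 0.2, 0.2, 0.2, 0.2]
}}

```text
time_s: 29.35
position: [0.4703, -0.1318, 0.2911]
tcp_rot: [[-0.997, 0.074, 0.001], [0.074, 0.997, -0.0], [-0.001, -0.0, -1.0]]
force: [-0.6, -0.2, 0.2]
opening: 0.798
grasp_force: 0.0
```

```bash
python3 - <<'E'
from h import *
S=capture("scene");T=capture("top");s=read_state();print(s["time_s"],s["position"],s["joint_positions"].round(1))
h=cv2.cvtColor(S["color"],cv2.COLOR_BGR2HSV)
m=cv2.inRange(h,(0,70,30),(22,255,230))[150:270,180:260]
k,l,st,ce=cv2.connectedComponentsWithStats(m)
for i in range(1,k):
    if st[i,4]>10:print(st[i]+[180,150,0,0,0],ce[i].round(1)+[180,150])
print("pred shoulder base",[proj(S,[.4705+a,-.132+b,.145]).round(1) for a,b in((0,-.031),(0,.031),(.031,0))])
print("pred cap ctr",proj(S,[.4705,-.132,.18]),"head",proj(S,[.556,-.244,.29]))
# head detection in scene: dark knurled ring near (166,195)
g=cv2.cvtColor(S["color"],cv2.COLOR_BGR2GRAY)
for r in range(186,222,2):print(r,g[r,150:182:1].tolist())
E
```

```text
29.45 [ 0.46926116 -0.1313016   0.28929232] [ -28.8   12.6   92.8    0.    74.7 -114.6]
[213 216  10  14 101] [217.5 222.8]
[215 240   9   6  21] [218.6 242.8]
pred shoulder base [array([203.5, 220.5]), array([223.5, 219.8]), array([212.9, 225.9])]
pred cap ctr [212.68405033 210.76497164] head [166.26794499 195.44185977]
186 [153, 147, 150, 155, 151, 156, 155, 156, 156, 157, 161, 158, 162, 161, 162, 165, 166, 166, 156, 156, 151, 154, 157, 151, 155, 152, 154, 151, 151, 150, 149, 146]
188 [157, 159, 159, 158, 162, 164, 161, 162, 164, 161, 166, 162, 163, 163, 165, 160, 158, 156, 155, 150, 151, 150, 143, 142, 144, 141, 141, 142, 142, 139, 140, 141]
190 [157, 160, 159, 162, 163, 163, 162, 163, 162, 155, 149, 136, 121, 108, 99, 94, 98, 94, 92, 99, 116, 119, 128, 135, 138, 142, 142, 140, 140, 139, 139, 141]
192 [163, 159, 161, 161, 162, 162, 162, 156, 136, 116, 102, 78, 64, 57, 61, 55, 54, 52, 55, 64, 90, 108, 108, 105, 110, 137, 140, 141, 140, 141, 141, 137]
194 [158, 159, 160, 161, 164, 166, 151, 117, 106, 106, 103, 82, 69, 71, 71, 70, 75, 83, 89, 96, 101, 105, 90, 66, 87, 133, 142, 141, 
[... 1290 characters left out ...]
1, 160, 157, 141, 90, 67, 77, 80, 81, 80, 81, 75, 74, 67, 74, 86, 95, 102, 98, 96, 101, 98, 99, 100]
214 [162, 159, 159, 151, 159, 154, 153, 151, 151, 149, 151, 148, 109, 67, 63, 63, 65, 64, 62, 63, 61, 65, 71, 76, 77, 81, 80, 82, 84, 83, 86, 88]
216 [150, 153, 149, 152, 154, 155, 156, 153, 155, 154, 154, 154, 133, 84, 59, 65, 66, 68, 63, 67, 61, 63, 66, 68, 66, 64, 65, 65, 65, 64, 67, 67]
218 [153, 152, 154, 155, 156, 154, 151, 150, 150, 150, 154, 155, 145, 109, 75, 63, 62, 62, 60, 64, 59, 58, 58, 65, 87, 112, 129, 126, 117, 109, 109, 97]
220 [150, 150, 152, 153, 154, 152, 156, 154, 153, 151, 153, 156, 154, 152, 129, 100, 88, 82, 79, 73, 78, 80, 91, 98, 90, 95, 143, 158, 158, 157, 160, 157]
```

Request:
{"name": "jog_arm", "arguments": {
  "delta_pos": [
    [2, -2.5, 1],
    [4.5, -5.5, 1],
    [7, -8.5, 1],
    [8.6, -11.2, 1],
    [8.6, -11.2, 1],
    [8.6, -11.2, 1],
    [8.6, -11.2, 0.5]
  ],
  "turn": [7, 14, 21, 28, 30, 30, 30],
  "grip": [0, 0, 0, 0, 0, 0, 0]
}}

```text
time_s: 30.32
position: [0.5559, -0.2429, 0.2957]
tcp_rot: [[-0.901, -0.435, -0.0], [-0.435, 0.901, 0.001], [0.0, 0.001, -1.0]]
force: [0.1, -0.5, 0.0]
opening: 1.001
grasp_force: 0.0
```

```bash
python3 - <<'E'
from h import *
s=read_state();print(s["time_s"],s["position"],s["tcp_rot"][:,1],s["joint_positions"].round(1))
E
```

```text
30.325 [ 0.55588664 -0.24287533  0.29566465] [-4.34834288e-01  9.00510225e-01  6.90326300e-04] [ -34.2   22.9   76.5    0.    80.7 -149.9]
```

Request:
{"name": "jog_arm", "arguments": {
  "delta_pos": [
    [0, 0, -2],
    [0, 0, -4.5],
    [0, 0, -6],
    [0, 0, -6],
    [0, 0, -6],
    [0, 0, -6],
    [0, 0, -6],
    [0, 0, -6],
    [0, 0, -6],
    [0, 0, -6]
  ],
  "turn": [0, 0, 0, 0, 0, 0, 0, 0, 0, 0],
  "grip": [0, 0, 0, 0.5, 0.9, 0.9, 0.9, 0.9, 0.9, 0.9]
}}

```text
time_s: 31.58
position: [0.5568, -0.2444, 0.2363]
tcp_rot: [[-0.901, -0.435, 0.001], [-0.435, 0.901, -0.001], [-0.0, -0.001, -1.0]]
force: [0.8, -1.6, 2.0]
opening: 0.487
grasp_force: 30.0
```

```bash
python3 - <<'E'
from h import *
s=read_state();p=s["position"];print(s["time_s"],p,s["force"],s["moment"])
P=np.array([.578,-.1365]);v=p[:2]-P;r=np.hypot(*v);a=np.degrees(np.arctan2(v[1],v[0]))%360;print(r,a)
for f in np.linspace(0,1,11):
    b=np.radians(a+f*(177.8-a));q=P+r*np.array([np.cos(b),np.sin(b)]);print(((q-p[:2])*100).round(2),round(f*(177.8-a),1))
E
```

```text
31.575 [ 0.5567503  -0.24440519  0.23634416] [ 0.79368848 -1.55191401  1.9674088 ] [-0.01470404 -0.18048812 -0.02842888]
0.10997763139104431 258.85933626908854
[ 0. -0.] -0.0
[-1.5   0.41] -8.1
[-2.93  1.02] -16.2
[-4.25  1.83] -24.3
[-5.45  2.82] -32.4
[-6.5   3.97] -40.5
[-7.38  5.25] -48.6
[-8.06  6.65] -56.7
[-8.55  8.13] -64.8
[-8.81  9.66] -73.0
[-8.86 11.21] -81.1
```

Request:
{"name": "jog_arm", "arguments": {
  "delta_pos": [
    [-1.5, 0.4, 0],
    [-2.9, 1.0, 0],
    [-4.25, 1.85, 0],
    [-5.45, 2.8, 0],
    [-6.5, 3.95, 0],
    [-7.4, 5.25, 0],
    [-8.05, 6.65, 0],
    [-8.55, 8.1, 0],
    [-8.8, 9.65, 0],
    [-8.85, 11.2, 0],
    [-8.85, 11.4, 0],
    [-8.85, 11.4, 0]
  ],
  "turn": [-8, -16, -24, -32, -40, -48, -57, -65, -73, -81, -82, -82],
  "grip": [0.9, 0.9, 0.9, 0.9, 0.9, 0.9, 0.9, 0.9, 0.9, 0.9, 0.9, 0.9]
}}

```text
time_s: 33.08
position: [0.4698, -0.1315, 0.2363]
tcp_rot: [[-0.558, 0.83, 0.004], [0.83, 0.558, -0.003], [-0.005, 0.001, -1.0]]
force: [3.2, -3.0, -3.3]
opening: 0.486
grasp_force: 30.0
```

```bash
cat > st.py <<'E'
from h import *
s=read_state();p=s["position"];print(s["time_s"],p,s["force"].round(2),s["moment"].round(3),"yaw",np.degrees(np.arctan2(s["tcp_rot"][1,1],s["tcp_rot"][0,1])),s["joint_positions"].round(1),s["opening"])
E
python3 st.py
```

```text
33.075 [ 0.46976985 -0.1314776   0.23626981] [ 3.24 -2.95 -3.33] [-0.645 -0.827  0.096] yaw 33.914267937322215 [-28.7  15.7  97.7  -0.1  66.4 -62.6] 0.4861358223415067
```

Request:
{"name": "jog_arm", "arguments": {
  "delta_pos": [
    [0, 0.2, 0],
    [0, 0.4, 0],
    [0, 0.4, 0]
  ],
  "turn": [0, 0, 0],
  "grip": [0.9, 0.9, 0.9]
}}

```text
time_s: 33.45
position: [0.4696, -0.1305, 0.2363]
tcp_rot: [[-0.558, 0.83, 0.003], [0.83, 0.558, -0.009], [-0.009, -0.002, -1.0]]
force: [2.6, -10.1, -4.2]
opening: 0.484
grasp_force: 30.0
```

```bash
python3 st.py
```

```text
33.45 [ 0.46962921 -0.13052114  0.23629407] [  2.58 -10.07  -4.16] [-1.82  -0.542  0.056] yaw 33.946155175218145 [-28.4  15.6  97.7  -0.4  66.2 -62.2] 0.4836239230363176
```

Request:
{"name": "jog_arm", "arguments": {
  "delta_pos": [
    [0, -0.2, -0.07],
    [0, -0.3, -0.14],
    [0, -0.3, -0.21],
    [0, -0.3, -0.28],
    [0, -0.3, -0.35],
    [0, -0.3, -0.42],
    [0, -0.3, -0.49],
    [0, -0.3, -0.56],
    [0, -0.3, -0.56]
  ],
  "turn": [-10, -20, -30, -40, -50, -60, -70, -80, -80],
  "grip": [0.9, 0.9, 0.9, 0.9, 0.9, 0.9, 0.9, 0.9, 0.9]
}}

```text
time_s: 34.58
position: [0.4703, -0.1321, 0.2307]
tcp_rot: [[0.722, 0.692, 0.005], [0.692, -0.722, -0.006], [-0.001, 0.008, -1.0]]
force: [3.6, -5.7, -4.6]
opening: 0.485
grasp_force: 30.0
```

```bash
python3 st.py
```

```text
34.575 [ 0.47025366 -0.13207528  0.23069144] [ 3.64 -5.67 -4.61] [-1.399 -0.89  -0.169] yaw -46.18641775514337 [-28.7  16.1  98.1  -0.2  65.4  17.6] 0.4850530601038394
```

Request:
{"name": "jog_arm", "arguments": {
  "delta_pos": [
    [0, 0, -0.07],
    [0, 0, -0.14],
    [0, 0, -0.14]
  ],
  "turn": [-10, -20, -20],
  "grip": [0.9, 0.9, 0.9]
}}

```text
time_s: 34.95
position: [0.47, -0.1323, 0.2293]
tcp_rot: [[0.915, 0.404, 0.004], [0.404, -0.915, -0.006], [0.001, 0.008, -1.0]]
force: [3.2, -6.6, -4.4]
opening: 0.488
grasp_force: 30.0
```

```bash
python3 st.py
```

```text
34.95 [ 0.47004981 -0.13228507  0.22930157] [ 3.21 -6.62 -4.44] [-1.458 -0.674 -0.225] yaw -66.17425939296803 [-28.7  16.2  98.2  -0.2  65.2  37.6] 0.4875985610111284
```

Request:
{"name": "jog_arm", "arguments": {
  "delta_pos": [
    [0, 0, -0.07],
    [0, 0, -0.14],
    [0, 0, -0.14]
  ],
  "turn": [-10, -20, -20],
  "grip": [0.9, 0.9, 0.9]
}}

```text
time_s: 35.33
position: [0.4697, -0.1323, 0.2279]
tcp_rot: [[0.998, 0.067, 0.004], [0.067, -0.998, -0.006], [0.003, 0.007, -1.0]]
force: [2.9, -6.6, -3.8]
opening: 0.486
grasp_force: 30.0
```

```bash
python3 st.py; python3 - <<'E'
from h import *
S=capture("scene")
print("gap rows", [proj(S,[.468,-.1325,z]).round(1) for z in(.192,.202,.198)])
g=cv2.cvtColor(S["color"],cv2.COLOR_BGR2GRAY)
for r in range(188,222):print(r,g[r,198:228].tolist())
E
```

```text
35.325 [ 0.46974721 -0.13234146  0.22788872] [ 2.85 -6.61 -3.78] [-1.501 -0.565 -0.217] yaw -86.16659921019051 [-28.7  16.3  98.3  -0.2  65.1  57.6] 0.4855002930199939
gap rows [array([212.3, 207.1]), array([212. , 204.3]), array([212.1, 205.4])]
188 [155, 142, 107, 86, 84, 75, 60, 54, 57, 57, 56, 54, 55, 50, 53, 55, 51, 59, 72, 106, 134, 135, 131, 144, 151, 154, 155, 154, 153, 138]
189 [155, 149, 134, 130, 130, 123, 97, 73, 61, 55, 56, 59, 58, 52, 58, 58, 55, 71, 100, 139, 156, 156, 153, 154, 154, 153, 152, 155, 154, 145]
190 [156, 152, 153, 150, 149, 149, 132, 102, 77, 68, 69, 66, 67, 63, 69, 75, 77, 87, 115, 148, 160, 161, 156, 158, 155, 156, 156, 155, 159, 153]
191 [155, 156, 156, 157, 157, 157, 149, 120, 93, 88, 90, 84, 81, 86, 96, 94, 91, 91, 109, 135, 157, 159, 157, 153, 155, 156, 158, 155, 159, 158]
192 [156, 156, 155, 155, 155, 156, 149, 115, 92, 95, 101, 100, 97, 98, 100, 92, 88, 87, 94, 122, 154, 157, 154, 156, 158, 154, 155, 156, 158, 157]
193 [153, 155, 153, 155, 155, 153, 147, 114, 91, 89, 93, 98, 97, 99, 96, 89, 88, 84, 84, 118, 151, 162, 157, 155, 159, 158, 160, 158, 
[... 3311 characters left out ...]
0, 128, 147, 156, 159, 152, 153, 152]
217 [161, 145, 87, 61, 67, 74, 74, 78, 75, 77, 72, 71, 69, 64, 60, 59, 61, 74, 77, 80, 74, 68, 76, 94, 126, 149, 155, 157, 154, 157]
218 [160, 148, 88, 57, 67, 66, 69, 71, 73, 68, 69, 68, 66, 66, 63, 60, 62, 68, 80, 75, 73, 74, 74, 73, 99, 134, 153, 155, 154, 154]
219 [161, 145, 96, 64, 63, 66, 69, 71, 70, 69, 70, 67, 70, 63, 58, 61, 65, 72, 78, 78, 71, 76, 74, 71, 83, 119, 152, 154, 153, 153]
220 [161, 149, 105, 68, 66, 71, 71, 69, 70, 69, 67, 65, 66, 61, 63, 62, 61, 77, 79, 78, 76, 77, 71, 72, 71, 106, 150, 156, 152, 151]
221 [158, 151, 122, 81, 64, 63, 66, 70, 71, 69, 70, 65, 65, 60, 58, 59, 66, 75, 79, 79, 73, 77, 77, 72, 75, 102, 147, 155, 152, 150]
```

Request:
{"name": "jog_arm", "arguments": {
  "delta_pos": [
    [0, 0, -0.07],
    [0, 0, -0.14],
    [0, 0, -0.14]
  ],
  "turn": [-10, -20, -20],
  "grip": [0.9, 0.9, 0.9]
}}

```text
time_s: 35.75
position: [0.4696, -0.1323, 0.2267]
tcp_rot: [[0.961, -0.278, 0.003], [-0.278, -0.96, -0.006], [0.005, 0.005, -1.0]]
force: [2.1, -6.4, -2.1]
opening: 0.486
grasp_force: 30.0
```

```bash
python3 st.py
```

```text
35.75 [ 0.46958796 -0.13231034  0.22667708] [ 2.11 -6.41 -2.1 ] [-1.392 -0.349 -0.201] yaw -106.1563049288051 [-28.7  16.3  98.4  -0.3  64.9  77.5] 0.4855490720555422
```

Request:
{"name": "jog_arm", "arguments": {
  "delta_pos": [
    [0, 0, -0.07],
    [0, 0, -0.14],
    [0, 0, -0.14]
  ],
  "turn": [-10, -20, -20],
  "grip": [0.9, 0.9, 0.9]
}}

```text
time_s: 36.12
position: [0.4694, -0.1321, 0.2254]
tcp_rot: [[0.808, -0.59, 0.003], [-0.59, -0.808, -0.006], [0.006, 0.003, -1.0]]
force: [1.7, -6.2, -1.9]
opening: 0.487
grasp_force: 30.0
```

```bash
python3 st.py
```

```text
36.125 [ 0.46943249 -0.13214943  0.22540986] [ 1.71 -6.15 -1.9 ] [-1.245 -0.211 -0.048] yaw -126.14108198015596 [-28.7  16.4  98.5  -0.3  64.7  97.5] 0.4871304170695707
```

```bash
cat >> st.py <<'E'
print("tau",s["tau"].round(3))
E
python3 st.py; python3 - <<'E'
from h import *
S=capture("scene")
g=cv2.cvtColor(S["color"],cv2.COLOR_BGR2GRAY)
for r in range(200,216):print(r,g[r,211:222].tolist())
for k in range(3):capture("top");print(read_state()["moment"].round(3))
E
```

```text
36.125 [ 0.46943249 -0.13214943  0.22540986] [ 1.71 -6.15 -1.9 ] [-1.245 -0.211 -0.048] yaw -126.14108198015596 [-28.7  16.4  98.5  -0.3  64.7  97.5] 0.4871304170695707
tau [  2.674 -32.38  -14.754   1.425   1.328   0.119]
200 [100, 101, 90, 63, 67, 94, 120, 155, 159, 157, 163]
201 [100, 99, 88, 73, 103, 133, 148, 160, 158, 162, 157]
202 [102, 98, 85, 88, 128, 153, 159, 160, 160, 159, 162]
203 [101, 93, 74, 85, 121, 145, 154, 161, 159, 159, 157]
204 [101, 94, 71, 78, 101, 126, 141, 157, 156, 159, 160]
205 [102, 90, 68, 86, 98, 108, 120, 156, 159, 158, 159]
206 [101, 88, 71, 91, 99, 87, 107, 146, 151, 157, 162]
207 [98, 81, 71, 83, 76, 66, 101, 149, 145, 154, 158]
208 [102, 76, 58, 57, 58, 71, 107, 142, 136, 154, 159]
209 [96, 79, 63, 71, 90, 108, 122, 124, 123, 153, 158]
210 [96, 90, 88, 102, 122, 124, 118, 110, 123, 155, 161]
211 [95, 93, 97, 112, 120, 112, 102, 100, 116, 154, 161]
212 [97, 98, 99, 96, 101, 93, 91, 94, 115, 151, 160]
213 [99, 95, 87, 80, 92, 90, 95, 94, 114, 144, 158]
214 [96, 87, 76, 75, 86, 88, 96, 98, 112, 141, 157]
215 [84, 76, 62, 66, 85, 87, 93, 91, 101, 132, 153]
[-1.258 -0.173 -0.113]
[-1.231 -0.211 -0.07 ]
[-1.249 -0.189 -0.087]
```

Request:
{"name": "jog_arm", "arguments": {
  "delta_pos": [
    [0, 0, -0.03],
    [0, 0, -0.03]
  ],
  "turn": [-5, -5],
  "grip": [0.9, 0.9]
}}

```text
time_s: 36.58
position: [0.4694, -0.1321, 0.2251]
tcp_rot: [[0.754, -0.657, 0.003], [-0.657, -0.754, -0.006], [0.006, 0.003, -1.0]]
force: [2.4, -6.3, -0.9]
opening: 0.488
grasp_force: 30.0
```

```bash
python3 st.py
```

```text
36.575 [ 0.46941123 -0.13208966  0.22510916] [ 2.44 -6.27 -0.89] [-1.215 -0.202  0.066] yaw -131.08127867494355 [-28.7  16.4  98.6  -0.3  64.7 102.5] 0.4880672583770978
tau [  2.458 -32.4   -14.777   1.427   1.299   0.163]
```

```bash
python3 - <<'E'
from h import *
S=capture("scene")
g=cv2.cvtColor(cv2.imread("pics/scene0.png"),cv2.COLOR_BGR2GRAY)
c=np.array([.5567,-.2444])
for n,dx,z in(("headtop back",-.0215,.302),("headtop front",.0215,.302),("headbot front",.0215,.272),("bosstop front",.018,.249),("bosstop back",-.018,.249),("pad top front",.016,.210),("pad bot front",.016,.202)):
    print(n,proj(S,[c[0]+dx,c[1],z]).round(2), "at s=1:",proj(S,[c[0]+dx,c[1],z-.004]).round(2)[1])
for r in range(184,226):print(r,g[r,162:174].tolist())
E
```

```text
headtop back [166.72 187.82] at s=1: 189.08
headtop front [164.16 195.86] at s=1: 197.15
headbot front [165.73 205.4 ] at s=1: 206.64
bosstop front [167.1  211.81] at s=1: 213.02
bosstop back [169.11 204.79] at s=1: 205.99
pad top front [169.12 223.07] at s=1: 224.24
pad bot front [169.5  225.41] at s=1: 226.57
184 [149, 151, 149, 149, 151, 150, 148, 151, 152, 150, 150, 151]
185 [153, 154, 153, 156, 158, 158, 152, 152, 153, 152, 150, 152]
186 [158, 160, 160, 160, 163, 159, 154, 151, 151, 148, 152, 151]
187 [162, 160, 164, 162, 162, 162, 155, 152, 154, 150, 148, 148]
188 [164, 160, 159, 156, 152, 151, 149, 149, 150, 144, 141, 139]
189 [147, 141, 138, 134, 131, 130, 128, 130, 136, 136, 137, 138]
190 [120, 110, 99, 93, 88, 91, 88, 99, 113, 119, 125, 133]
191 [86, 74, 66, 62, 62, 63, 65, 75, 95, 106, 109, 118]
192 [64, 60, 62, 53, 54, 50, 55, 68, 87, 106, 108, 102]
193 [54, 63, 57, 54, 57, 54, 58, 69, 90, 106, 101, 81]
194 [72, 67, 68, 70, 70, 80, 91, 91, 100, 100, 86, 62]
195 [94, 91, 93, 92, 95, 101, 102, 101, 96, 84, 63, 53]
196 [98, 100, 101, 102, 98, 98, 93, 83, 75, 62, 51, 47]
197 
[... 894 characters left out ...]
5, 65, 64, 67, 63, 63, 68, 75, 87]
214 [107, 65, 58, 59, 65, 64, 63, 57, 58, 59, 73, 74]
215 [118, 74, 59, 64, 62, 61, 64, 60, 59, 64, 67, 67]
216 [133, 81, 53, 60, 62, 66, 62, 64, 62, 62, 64, 66]
217 [138, 90, 59, 59, 61, 62, 63, 63, 61, 58, 59, 57]
218 [144, 103, 73, 60, 62, 61, 62, 60, 62, 58, 58, 66]
219 [149, 132, 103, 75, 67, 63, 63, 64, 59, 61, 65, 81]
220 [150, 147, 122, 97, 89, 82, 76, 73, 73, 79, 87, 94]
221 [153, 146, 126, 99, 99, 100, 96, 93, 92, 96, 96, 89]
222 [152, 148, 121, 81, 80, 94, 97, 94, 96, 88, 78, 67]
223 [150, 148, 129, 73, 54, 66, 70, 68, 65, 60, 47, 39]
224 [151, 154, 139, 92, 52, 36, 42, 41, 40, 41, 49, 66]
225 [155, 154, 151, 131, 94, 73, 63, 63, 68, 82, 95, 116]
```

Request:
{"name": "jog_arm", "arguments": {
  "delta_pos": [
    [0, 0, -0.03]
  ],
  "turn": [-5],
  "grip": [0.9]
}}

```text
time_s: 36.75
position: [0.4694, -0.1321, 0.2248]
tcp_rot: [[0.693, -0.721, 0.003], [-0.721, -0.693, -0.006], [0.006, 0.002, -1.0]]
force: [2.1, -6.1, -0.2]
opening: 0.49
grasp_force: 30.0
```

```bash
python3 st.py; python3 - <<'E'
from h import *
for k in range(4):capture("top");s=read_state();print(s["moment"][2].round(3),s["tau"][5].round(3),s["joint_positions"][5].round(2))
E
```

```text
36.75 [ 0.46940256 -0.13205827  0.22482808] [ 2.11 -6.1  -0.21] [-1.108 -0.224  0.352] yaw -136.1396989968973 [-28.7  16.5  98.6  -0.3  64.6 107.5] 0.4899808521812401
tau [  2.02  -32.361 -14.774   1.447   1.269  -0.185]
0.212 0.422 107.7
0.102 0.31 107.5
0.095 0.123 107.46
0.042 0.092 107.46
```

Request:
{"name": "jog_arm", "arguments": {
  "delta_pos": [
    [0, 0, 0],
    [0, 0, 0],
    [0, 0, 0],
    [0, 0, 0],
    [0, 0, 0],
    [0, 0, 0],
    [0, 0, 2],
    [0, 0, 6],
    [0, 0, 11],
    [-2, 0, 14],
    [-2, 0, 14]
  ],
  "turn": [0, 0, 0, 0, 0, 0, 0, 0, 0, 0, 0],
  "grip": [0, 0, 0, 0, 0, 0, 0, 0, 0, 0, 0]
}}

```text
time_s: 38.33
position: [0.4485, -0.1294, 0.3667]
tcp_rot: [[0.692, -0.722, 0.005], [-0.722, -0.692, -0.003], [0.006, -0.002, -1.0]]
force: [0.6, -1.1, -0.5]
opening: 1.001
grasp_force: 0.0
```

```bash
python3 - <<'E'
from h import *
S=capture("scene");T=capture("top");s=read_state();print(s["time_s"],s["position"],s["force"],s["opening"])
g=cv2.cvtColor(S["color"],cv2.COLOR_BGR2GRAY)
for n,dx,z in(("headtop back",-.0215,.302),("headtop front",.0215,.302),("headbot front",.0215,.272),("bosstop front",.018,.249)):
    print(n,[proj(S,[.469+dx,-.1322,z-d]).round(1) for d in(0,.010,.014,.018)])
for r in range(170,206):print(r,g[r,194:228].tolist())
E
```

```text
38.425 [ 0.44768507 -0.1286816   0.36351454] [-0.7653126  -0.21335111  1.17855813] 1.0020297834430711
headtop back [array([210. , 172.1]), array([210.3, 175.1]), array([210.4, 176.3]), array([210.5, 177.5])]
headtop front [array([209.1, 179. ]), array([209.3, 182.1]), array([209.5, 183.3]), array([209.6, 184.5])]
headbot front [array([209.9, 188.1]), array([210.1, 191.1]), array([210.3, 192.2]), array([210.4, 193.4])]
bosstop front [array([210.6, 194.3]), array([210.8, 197.2]), array([210.9, 198.3]), array([211. , 199.5])]
170 [152, 152, 153, 153, 152, 149, 152, 151, 151, 152, 149, 149, 149, 154, 149, 153, 153, 149, 153, 152, 155, 153, 156, 153, 154, 152, 152, 156, 154, 155, 153, 153, 157, 156]
171 [155, 150, 153, 153, 150, 154, 154, 152, 151, 151, 151, 153, 152, 153, 151, 150, 153, 150, 152, 156, 154, 155, 152, 152, 151, 152, 153, 154, 154, 155, 152, 155, 155, 155]
172 [155, 155, 150, 155, 154, 153, 155, 152, 153, 150, 154, 151, 153, 155, 152, 152, 153, 152, 153, 151, 152, 155, 153, 154, 155, 154, 153, 154, 154, 154, 152, 153, 153, 153]
173 [155, 153, 150, 153, 154, 150, 152, 154, 1
[... 4735 characters left out ...]
158, 156, 154, 155, 159, 156]
202 [151, 152, 151, 150, 147, 152, 151, 152, 154, 152, 149, 125, 103, 96, 97, 99, 100, 100, 95, 82, 92, 133, 152, 156, 157, 156, 157, 157, 153, 154, 158, 157, 155, 155]
203 [152, 151, 151, 152, 153, 152, 151, 151, 152, 155, 145, 114, 99, 97, 96, 99, 96, 102, 96, 79, 95, 130, 145, 154, 155, 157, 155, 152, 155, 155, 157, 155, 155, 156]
204 [151, 150, 151, 150, 152, 150, 150, 153, 152, 152, 145, 116, 97, 98, 97, 100, 99, 96, 91, 72, 80, 107, 126, 139, 154, 156, 155, 156, 158, 158, 154, 155, 156, 156]
205 [151, 151, 149, 152, 153, 153, 150, 150, 152, 152, 134, 109, 98, 101, 100, 102, 98, 97, 89, 70, 81, 91, 104, 121, 149, 155, 152, 154, 154, 157, 152, 155, 152, 156]
```

```bash
python3 -c "
from rig import *
print(hand_in())"
```

```text
the job is handed in; nothing more can be done
None
```

I handed the job in at about 38 s: the bottle is upright in the shaker's dish with the clamp arm against its stop, and the screw pressing on the cap at an estimated 40–60 N (limit 90 N); the hand-in gave no verdict, and I did not check the bystanders' positions afterwards.

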